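# Register a printing block in the corner of a proofing bed

## Task

Take the long, narrow printing block from the bench and lay it flat, face up, on the steel proofing bed, its long side along the long fence. Push it square and flush into the fence corner: first press it against the long fence and hold it there for a moment with about 10 newtons (never 40), then slide it along and press it the same way against the short fence. Leave it there, flush with both fences, without disturbing the square block, the ink tin or the roller.

Things in the scene. Friction and masses are not known exactly. Their poses are not given: they have to be found in the camera images.
- long_block_mid (a point): centre (half-way up) of the long narrow printing block: a wooden base with a dark metal face on top that shows a raised frame and a row of bars; 130 mm long (its x), 56 mm wide (its y), 24 mm high (its z, up, face up), about 0.32 kg give or take 30 %. It is loose and starts flat on the bench; it may be laid either way round end for end
- bed: the proofing bed, a steel plate fixed to the bench, 270 mm (its x) by 210 mm (its y), top 15 mm above the bench. Origin: centre of the plate's underside, at bench height; x points to the short fence, y to the long fence. The two fences stand on its top at its +x and +y edges and form an inside right-angled corner; the other two edges are open. With the 130 x 56 x 24 mm block flush in the corner its centre is at x = 58 mm, y = 65 mm, z = 27 mm in this frame
- long_fence: the long fence, a dark steel bar fixed on the bed along its whole +y edge: 270 mm long (x), 12 mm thick (y), 30 mm high (higher than the block). Origin: centre of its underside on the bed's top; axes as the bed's. Its inner face is at y = 93 mm in the bed's frame
- short_fence: the short fence, a dark steel bar fixed on the bed along its +x edge: 12 mm thick (x), 198 mm long (y), 30 mm high. Origin: centre of its underside on the bed's top; axes as the bed's. Its inner face is at x = 123 mm in the bed's frame
- square_block: bystander: a square printing block, 80 x 80 x 24 mm, wood with a metal face; origin centre of its underside. Lies on the bench near the long one; which of the two lies nearer the robot varies
- ink_tin: bystander: a plain grey tin, 72 mm diameter, 60 mm high, standing beyond the bed; origin centre of its underside
- roller: bystander: a hand ink roller lying on the bench to the left of the bed, black roller 100 mm long and 36 mm thick at its origin, wooden handle running 165 mm along its x; origin under the roller's middle
Not all that is in view belongs to the job. What is shaped like the part that bears long_block_mid but pink or white is not meant.

How it is judged:
By the outcome, as a careful person would: the job done as asked, in the order asked, and still so for the second after the job is handed in, with the robot touching nothing.
It also fails if it takes over 66 s, if anything falls off the work surface, if the arm or the gripper's body presses on something with over 40 N, if the wrist force passes 120 N, or if a joint passes its speed limit or range.

## Robot

A 6-joint arm with a two-finger parallel gripper is mounted at the origin on the work surface. World frame = base frame: x ahead of the robot, y to its left, z up, the work surface at z = 0. Lengths are in mm, angles in rad, forces in N, time in s.
With the tool pointing down it reaches from about 425 to 1125 mm from the base axis. Payload 14.9 kg.
Tool frame: the origin (TCP) lies midway between the tips of the shut fingers; the grasp point (between the pads) lies 19 mm behind it; z points along the fingers, y is the direction in which the jaws open and shut (so a half turn about z gives the same grasp; the last joint's range is limited). The gripper opens to 91 mm and grips with 3 to 60 N. Pads are 32 mm wide; open, the fingers measure 118 mm over their backs; the gripper's body (76 mm by 178 mm) begins 60 mm behind the grasp point.
Start: joints at [-1.363, 0.379, 1.734, -0, 1.028, -0.033], TCP at [166.93, -679.818, 213.932] pointing down, gripper open.
Joint ranges: [-2.77, 2.77], [-0.74, 2.19], [0, 2.66], [-1.06, 4.2], [0.31, 2.87], [-3.08, 3.08]. Speed limits (rad/s): [1.89, 1.89, 2.39, 3.14, 3.14, 3.14].

## Interface

Orientations are given as a rotation vector (axis times angle).
In Python, from station import r gives the robot as it stands.
- The arm moves only by the shell command python3 -m inch 'ROWS' [FORCE]. ROWS is JSON, a list that holds one entry, the list of rows, each a list of 7 numbers: the shift along the world's x, y, z in mm, then the turn, a rotation vector about the world's x, y, z in degrees, then the opening, from 0 (shut) to 1 (fully open). In form: [[[dx, dy, dz, ax, ay, az, fingers], ...]]. A call has 1 to 12 rows; each row shifts and turns the commanded pose from where the row before left it; what a row does not reach is not made up. A row lasts 1/12 s, in which the tool goes at most 41.7 mm and 7.16 degrees, less where a joint would pass 70% of its speed; a pose out of reach is approached as far as the arm can. A call with a gripper value outside its range is refused whole. The fingers move at their own pace and stop on an object; FORCE is the grip in N (left out, the last holds). Time passes only in rows, so rows that do not move let the fingers close. It gives the time, the measured TCP pose, the force and the opening at its end, in the units of the state.
- r.get_obs(): the state, without advancing time (a new reading comes with each control period).
- r.capture(name): name is "scene" or "top" or "wrist"; returns the picture (384x512x3 uint8, red, green, blue); there is no depth.
- r.calibration(name): a dict with "fx", "fy", "cx", "cy" (pixels), "extrinsics" (4x4, takes a point from world to camera coordinates); the wrist camera has in their place "T_tool_cam" (4x4, takes a point from camera to tool coordinates, whose origin is the TCP and whose axes are the flange's). Camera axes: x right, y up, looking along -z (the intrinsics and any distortion apply to the point x, -y, -z); pixel columns grow to the right and rows downward; lengths in mm; the calibration is good to about 2 mm. A picture is of the moment at which its call begins: read the wrist's pose just before it. calibration takes no time and is no camera call.
- r.finish_job(): hands the job in, once; it reports no verdict.
The state is a dict: "clock": time; "joints": joint angles; "joint_vel": joint speeds; "joint_torque": joint torques, N m; "position": TCP position; "ee_rot": TCP orientation; "wrist_force": force on the tool from outside, world axes, zero at the start; "ft_torque": the same for the moment, N m; "grip_width": finger opening in mm.
Only numpy, scipy, OpenCV 4.12 (cv2) and the standard library are available. Lean on these libraries where they do the work, as an engineer would, in place of code of your own. Each camera call takes 0.05 s, during which the arm holds its last target.

## Working session

There is one attempt and no reset: what is moved stays moved. The work goes in short steps, Python scripts to look and compute and a shell command to move; the robot and the scene stay as the last step left them, time stands still between calls to the robot, and variables do not carry over. Pictures are saved under pics/ and viewed, and the job is handed in when it is done.

```bash
mkdir -p pics; ls; python3 - <<'E'
from station import r
import cv2
o=r.get_obs(); print(o)
for n in ("scene","top","wrist"):
    c=r.calibration(n); print(n,c)
    im=r.capture(n); cv2.imwrite(f"pics/{n}0.png",im[:,:,::-1])
E
```

```text
pics
{'clock': 0.0, 'joints': array([-1.36329630e+00,  3.79469654e-01,  1.73479834e+00,  1.51847437e-05,
        1.02847420e+00, -3.32902631e-02]), 'joint_vel': array([-0.00044038, -0.0013329 , -0.00022393,  0.0016697 , -0.00069565,
       -0.00099822]), 'joint_torque': array([ 7.23429894e-04, -7.63715529e+01, -4.34370589e+01,  6.49317121e-02,
        4.24425351e-02, -7.80394817e-05]), 'position': array([ 166.849484  , -679.40414052,  213.23683779]), 'ee_rot': array([-3.11771493e+00, -3.77169513e-01,  1.36690894e-04]), 'wrist_force': array([-0.21463391, -0.16650072,  0.5106849 ]), 'ft_torque': array([ 0.00190564, -0.06082751,  0.03083057]), 'grip_width': 90.99553992274136}
scene {'fx': 355.0684540704468, 'fy': 355.0684540704468, 'cx': 254.191780365075, 'cy': 192.85627478203048, 'extrinsics': array([[ 8.02633608e-01,  5.96378223e-01, -1.05974477e-02,
        -4.80784975e+02],
       [-3.54930626e-01,  4.91810432e-01,  7.95076568e-01,
         1.36638737e+02],
       [ 4.79378286e-01, -6.34393816e-01,  6.06416478e-01,
        -1.33548501e+03],
       [ 0.00000000e+00,  0.00000000e+00, 
[... 271 characters left out ...]
01,  2.76500123e-02,  1.81223897e-01,
        -5.87435453e+02],
       [-1.81315104e-01,  8.06962198e-04,  9.83424721e-01,
        -9.27970001e+02],
       [ 0.00000000e+00,  0.00000000e+00,  0.00000000e+00,
         1.00000000e+00]])}
wrist {'fx': 315.3655502189002, 'fy': 315.3655502189002, 'cx': 252.44355905931897, 'cy': 190.76304874472228, 'T_tool_cam': array([[-4.90276780e-04,  9.63733767e-01,  2.66865109e-01,
         7.54779252e+01],
       [ 9.99999709e-01,  3.16494222e-04,  6.94210153e-04,
         5.95738498e-01],
       [ 5.84572501e-04,  2.66865372e-01, -9.63733641e-01,
        -1.71664765e+02],
       [ 0.00000000e+00,  0.00000000e+00,  0.00000000e+00,
         1.00000000e+00]])}
```

View pics/scene0.png

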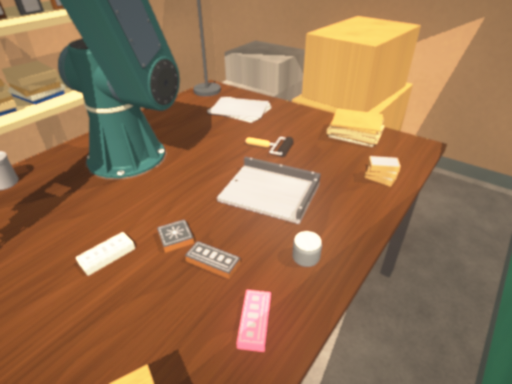

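View pics/top0.png

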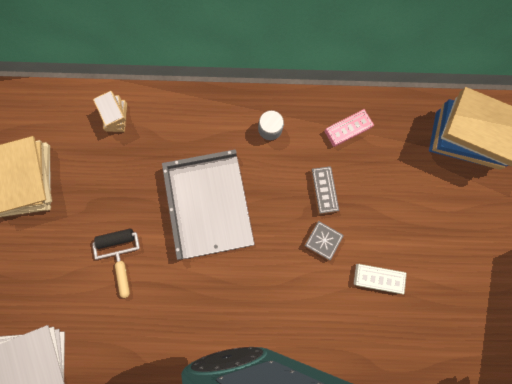

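View pics/wrist0.png

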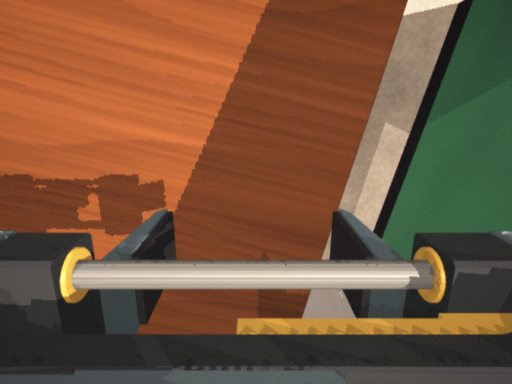

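Candidates: the dark-faced wooden long block is at top (325,190) and scene (212,258). Three things could be mistaken for it: pink at top (350,128), white at top (380,279), and the square block at top (324,241). I choose the one at (325,190). Next I'll take enlarged crops.

```bash
python3 - <<'E'
import cv2
t=cv2.imread("pics/top0.png"); s=cv2.imread("pics/scene0.png")
a=cv2.resize(t[155:265,290:360],None,fx=5,fy=5,interpolation=cv2.INTER_CUBIC)
cv2.imwrite("pics/ta.png",a)
a=cv2.resize(t[145:265,155:260],None,fx=5,fy=5,interpolation=cv2.INTER_CUBIC); cv2.imwrite("pics/tb.png",a)
a=cv2.resize(s[210:285,150:250],None,fx=7,fy=7,interpolation=cv2.INTER_CUBIC); cv2.imwrite("pics/sa.png",a)
a=cv2.resize(s[150:230,210:330],None,fx=6,fy=6,interpolation=cv2.INTER_CUBIC); cv2.imwrite("pics/sb.png",a)
E
```

```text
(no output)
```

View pics/ta.png

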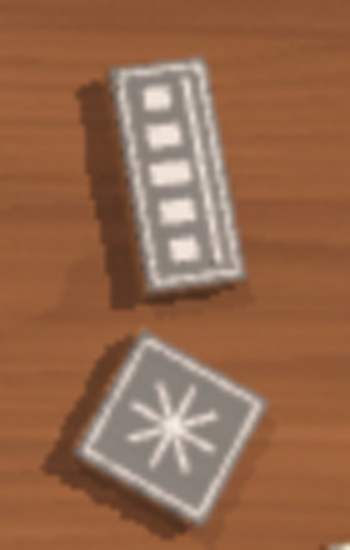

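View pics/tb.png

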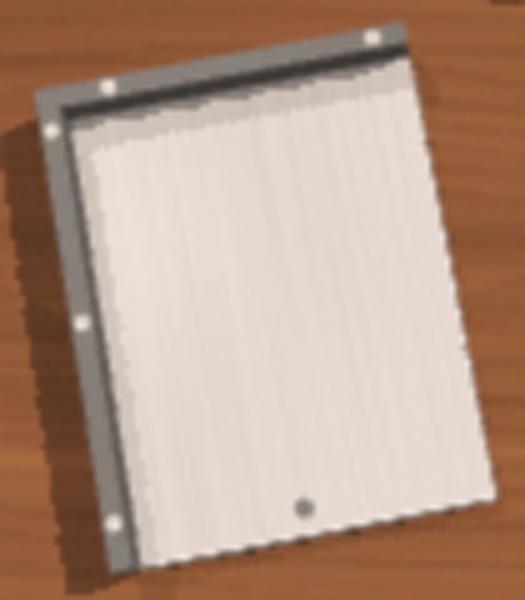

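View pics/sa.png

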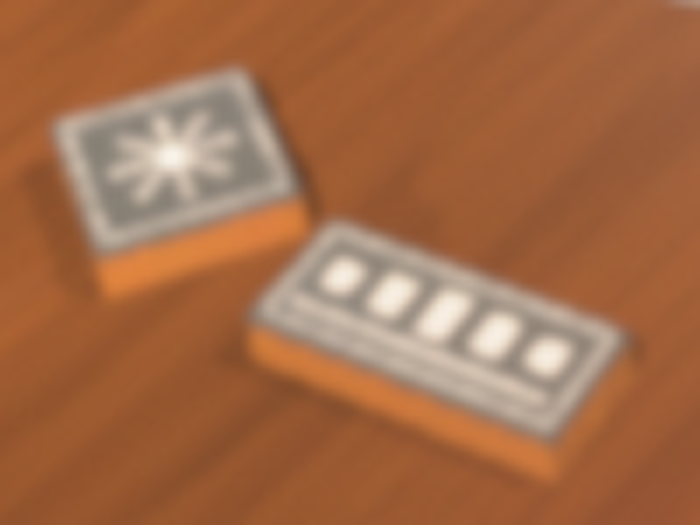

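View pics/sb.png

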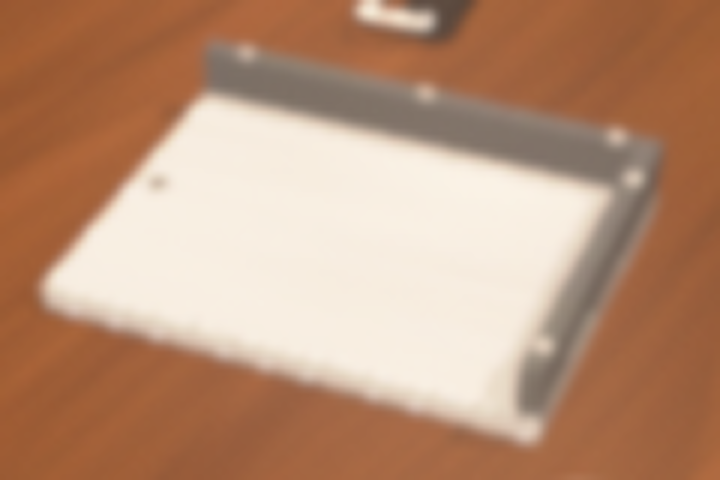

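```bash
cat > h.py <<'E'
import numpy as np, cv2
from station import r
def PM(n):
    c=r.calibration(n); K=np.array([[c['fx'],0,c['cx']],[0,c['fy'],c['cy']],[0,0,1]])
    return K@np.diag([1,-1,-1.])@c['extrinsics'][:3]
def wristP(o):
    c=r.calibration('wrist'); T=np.eye(4); T[:3,:3]=cv2.Rodrigues(np.array(o['ee_rot']))[0]; T[:3,3]=o['position']
    E=np.linalg.inv(T@c['T_tool_cam']); K=np.array([[c['fx'],0,c['cx']],[0,c['fy'],c['cy']],[0,0,1]])
    return K@np.diag([1,-1,-1.])@E[:3]
def tri(P1,P2,a,b):
    X=cv2.triangulatePoints(P1,P2,np.array(a,float).reshape(2,1),np.array(b,float).reshape(2,1)).ravel(); return X[:3]/X[3]
def onz(P,p,z):
    H=np.c_[P[:,:2],P[:,2]*z+P[:,3]]; q=np.linalg.solve(H,[p[0],p[1],1]); return q[:2]/q[2]
def proj(P,X):
    q=P@np.append(X,1); return q[:2]/q[2]
E
python3 - <<'E'
from h import *
np.set_printoptions(precision=1,suppress=True)
T,S=PM('top'),PM('scene')
f=lambda p,s,o:((p[0]+.5)/s-.5+o[0],(p[1]+.5)/s-.5+o[1])
ta=lambda p:f(p,5,(290,155)); tb=lambda p:f(p,5,(155,145)); sa=lambda p:f(p,7,(150,210)); sb=lambda p:f(p,6,(210,150))
for n,a,b in [('far+y',(112,70),(628,335)),('far-y',(203,60),(552,438)),('near-y',(244,277),(252,318)),('near+y',(148,288),(338,220))]:
    print(n,tri(T,S,ta(a),sa(b)),onz(T,ta(a),24),onz(S,sa(b),24))
for n,a,b,z in [('outer',(38,92),(660,143),45),('longnear',(110,573),(208,42),45),('shortend',(403,22),(552,345),45),('plate--',(496,497),(42,288),15),('pin',(305,508),(158,183),15)]:
    print(n,tri(T,S,tb(a),sb(b)),onz(T,tb(a),z),onz(S,sb(b),z))
for n,a in [('sq',(145,330)),('sq',(265,405)),('sq',(200,525)),('sq',(78,455))]: print(n,onz(T,ta(a),24))
E
```

```text
far+y [ 671.3 -162.    22.6] [ 670.1 -162.6] [ 672.9 -162.1]
far-y [ 679.  -214.3   21.8] [ 677.4 -214.6] [ 681.2 -214.6]
near-y [ 554.2 -235.6   21.4] [ 553.  -235.8] [ 557.2 -236.2]
near+y [ 546.1 -181.5   23. ] [ 545.3 -182.1] [ 547.7 -181.4]
outer [669.5 260.5  44.9] [668.7 259.9] [670.  261.3]
longnear [405.6 203.1  43.4] [405.8 203. ] [407.1 200.9]
shortend [714.9  59.9  58.6] [715.3  57.5] [710.2  79. ]
plate-- [453.3  -1.6  12.8] [452.8  -2. ] [455.6  -3.2]
pin [444.7 104.2  15.3] [443.9 103.4] [445.2 105.5]
sq [ 521.7 -180.2]
sq [ 482.  -246.1]
sq [ 415.9 -209.3]
sq [ 451.9 -142.9]
```

The crops confirm the choice: a frame and a row of bars on a dark face, with an orange wood base. Measurements against the given sizes:

| Thing | Result |
|---|---|
| Block centre | About (612, -198.5) |
| Block top height | About 22 |
| Block yaw | About 9.3° |
| Bed yaw | About 12.4° |
| Long-fence length | 270 measured (270 given) |

Next I'll move to hover over the block.

```bash
R=; python3 -m inch '[[[20.2,21.9,-2,0,0,-0.2,1],[20.2,21.9,-2,0,0,-0.2,1],[20.2,21.9,-2,0,0,-0.2,1],[20.2,21.9,-2,0,0,-0.2,1],[20.2,21.9,-2,0,0,-0.2,1],[20.2,21.9,-2,0,0,-0.2,1],[20.2,21.9,-2,0,0,-0.2,1],[20.2,21.9,-2,0,0,-0.2,1],[20.2,21.9,-2,0,0,-0.2,1],[20.2,21.9,-2,0,0,-0.2,1],[20.2,21.9,-2,0,0,-0.2,1]]]'
python3 -m inch '[[[20.2,21.9,-2,0,0,-0.2,1],[20.2,21.9,-2,0,0,-0.2,1],[20.2,21.9,-2,0,0,-0.2,1],[20.2,21.9,-2,0,0,-0.2,1],[20.2,21.9,-2,0,0,-0.2,1],[20.2,21.9,-2,0,0,-0.2,1],[20.2,21.9,-2,0,0,-0.2,1],[20.2,21.9,-2,0,0,-0.2,1],[20.2,21.9,-2,0,0,-0.2,1],[20.2,21.9,-2,0,0,-0.2,1],[20.2,21.9,-2,0,0,-0.2,1],[0,0,0,0,0,0,1]]]'
python3 - <<'E'
from h import *
o=r.get_obs();print(o['position'],o['ee_rot'],o['joints'],o['wrist_force'])
P=wristP(o);im=r.capture('wrist');cv2.imwrite('pics/w1.png',im[:,:,::-1]);np.save('pics/w1P.npy',P)
E
```

```text
clock: 1.07
position: [389.8, -437.6, 191.8]
ee_rot: [-3.125, -0.317, 0.0]
wrist_force: [-0.3, 0.1, 0.7]
grip_width: 91.3
clock: 2.07
position: [613.8, -194.9, 169.5]
ee_rot: [-3.13, -0.261, -0.001]
wrist_force: [0.2, 0.2, 0.7]
grip_width: 91.3
[ 613.78469506 -194.86679567  169.52670276] [-3.13034446e+00 -2.60877248e-01 -7.32145996e-04] [-3.43839641e-01  3.46849991e-01  1.87258718e+00  6.95142924e-04
  9.21895448e-01  1.06024456e+00] [0.17955553 0.16514182 0.65454893]
```

View pics/w1.png

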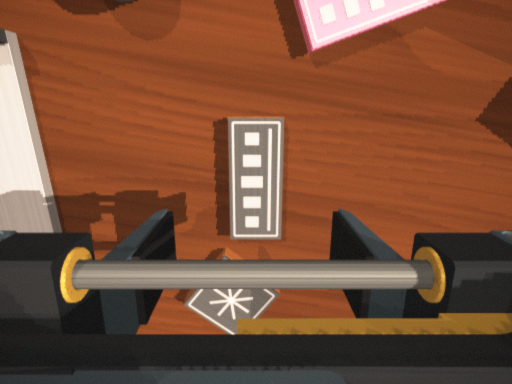

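The block is centred at about pixel (256,178), with top-face corners (229,118), (283,118), (281,239) and (230,239).

```bash
python3 - <<'E'
from h import *
np.set_printoptions(precision=1,suppress=True)
im=cv2.imread('pics/w1.png');cv2.imwrite('pics/w1c.png',cv2.resize(im[105:250,205:305],None,fx=4,fy=4,interpolation=cv2.INTER_CUBIC))
P=np.load('pics/w1P.npy');T=PM('top')
c=[onz(P,p,24) for p in [(229,118),(283,118),(281,239),(230,239)]];print(*c,np.mean(c,0))
m=(c[0]+c[1])/2-(c[2]+c[3])/2;print(np.degrees(np.arctan2(m[1],m[0])),np.hypot(*m))
o=r.get_obs();print(o['position'],o['clock'])
E
```

```text
[ 671.  -162.3] [ 679.7 -214.5] [ 553.1 -236.9] [ 543.9 -182.1] [ 611.9 -198.9]
9.42906848555871 128.59577717386543
[ 612.4 -196.2  169.5] 2.1167
```

View pics/w1c.png

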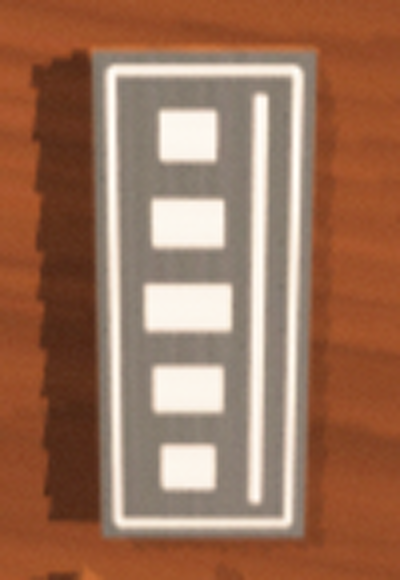

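```bash
python3 -m inch '[[[0.6,-0.8,-19,0,0,0,1],[0,0,-19,0,0,0,1],[0,0,-19,0,0,0,1],[0,0,-19,0,0,0,1],[0,0,-19,0,0,0,1],[0,0,-19,0,0,0,1],[0,0,-19,0,0,0,1],[0,0,-15,0,0,0,1],[0,0,-8,0,0,0,1],[0,0,-5,0,0,0,1],[0,0,-3,0,0,0,1],[0,0,0,0,0,0,1]]]'
python3 -m inch '[[[0,0,0,0,0,0,0.7],[0,0,0,0,0,0,0.5],[0,0,0,0,0,0,0.4],[0,0,0,0,0,0,0.4],[0,0,0,0,0,0,0.4],[0,0,0,0,0,0,0.4]]]' 25
```

```text
clock: 3.12
position: [612.0, -199.0, 6.0]
ee_rot: [3.131, 0.257, 0.0]
wrist_force: [-0.9, -0.7, 0.0]
grip_width: 91.5
clock: 3.62
position: [612.1, -198.8, 6.2]
ee_rot: [3.131, 0.257, 0.0]
wrist_force: [-0.6, 0.1, 2.9]
grip_width: 56.0
```

```bash
python3 -m inch '[[[0,0,5,0,0,0,0.4],[0,0,10,0,0,0,0.4],[0,0,15,0,0,0,0.4],[0,0,20,0,0,0,0.4],[0,0,20,0,0,0,0.4],[0,0,10,0,0,0,0.4],[0,0,0,0,0,0,0.4]]]'
python3 -m inch '[[[0,10,0,0,0,0,0.4],[-2,20,0,0,0,0.2,0.4],[-2,30,0,0,0,0.3,0.4],[-2,30,0,0,0,0.3,0.4],[-3,35,0,0,0,0.3,0.4],[-3,35,0,0,0,0.3,0.4],[-3,35,0,0,0,0.3,0.4],[-3,35,0,0,0,0.3,0.4],[-2,35,0,0,0,0.3,0.4],[-2,35,0,0,0,0.3,0.4],[-2,30,0,0,0,0.3,0.4],[0,20,0,0,0,0,0.4]]]'
python3 -m inch '[[[0,10,0,0,0,0,0.4],[0,0,0,0,0,0,0.4],[0,0,0,0,0,0,0.4],[0,0,0,0,0,0,0.4]]]'
python3 - <<'E'
from h import *
o=r.get_obs();print(o['position'],o['ee_rot'],o['joints'],o['wrist_force'])
P=wristP(o);im=r.capture('wrist');cv2.imwrite('pics/w2.png',im[:,:,::-1]);np.save('pics/w2P.npy',P)
im=r.capture('top');cv2.imwrite('pics/t2.png',im[:,:,::-1])
E
```

```text
clock: 4.2
position: [613.5, -199.4, 89.3]
ee_rot: [3.129, 0.257, 0.006]
wrist_force: [0.1, 0.5, -2.3]
grip_width: 55.7
clock: 5.2
position: [586.1, 154.1, 84.7]
ee_rot: [-3.123, -0.339, 0.003]
wrist_force: [0.9, -0.2, -2.5]
grip_width: 55.6
clock: 5.53
position: [587.6, 160.3, 85.5]
ee_rot: [3.123, 0.336, -0.001]
wrist_force: [0.2, -0.3, -2.0]
grip_width: 55.7
[587.57352381 160.31834659  85.45314076] [ 3.12340046e+00  3.35650175e-01 -1.37432914e-03] [ 2.28143848e-01  4.18586514e-01  1.96529279e+00 -1.47460417e-04
  7.58607134e-01  1.58494278e+00] [ 0.2426019  -0.25714981 -2.01130136]
```

View pics/w2.png

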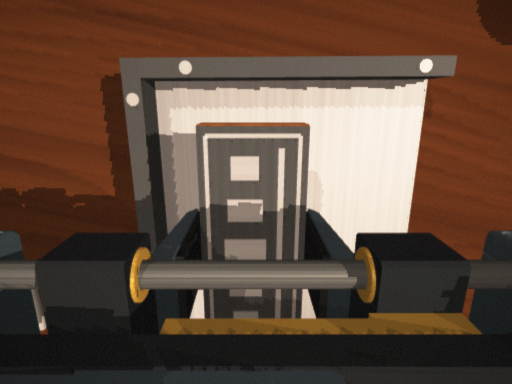

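View pics/t2.png

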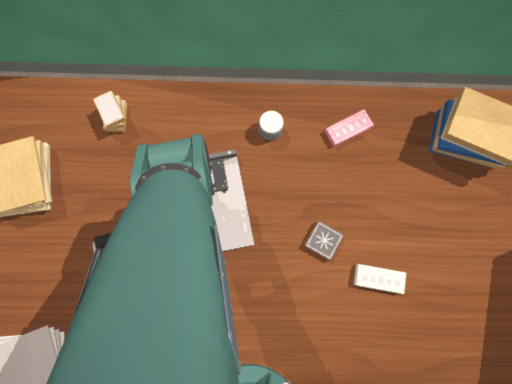

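In w2 the block is held square. The fences' outer top corner is at about (121,63), the short fence's other end at about (453,58), and the square block has not moved.

```bash
python3 - <<'E'
from h import *
np.set_printoptions(precision=1,suppress=True)
P=np.load('pics/w2P.npy')
im=cv2.imread('pics/w2.png');cv2.imwrite('pics/w2c.png',cv2.resize(im[45:175,105:465],None,fx=2.2,fy=2.2,interpolation=cv2.INTER_CUBIC))
a,b,c=[onz(P,p,45) for p in [(121,63),(453,58),(138,235)]]
print(a,b,c,np.hypot(*(a-b)))
d=b-a;print('yaw short',np.degrees(np.arctan2(d[0],-d[1])));d=a-c;print('yaw long',np.degrees(np.arctan2(d[1],d[0])))
# sanity: held block top front edge
print(onz(P,(197,125),104),onz(P,(308,125),104))
E
```

```text
[667.8 261.7] [714.7  59.3] [553.8 237.6] 207.75435024886986
yaw short 13.0397230807312
yaw long 11.915787715851517
[646.2 199.6] [657.4 147.9]
```

View pics/w2c.png

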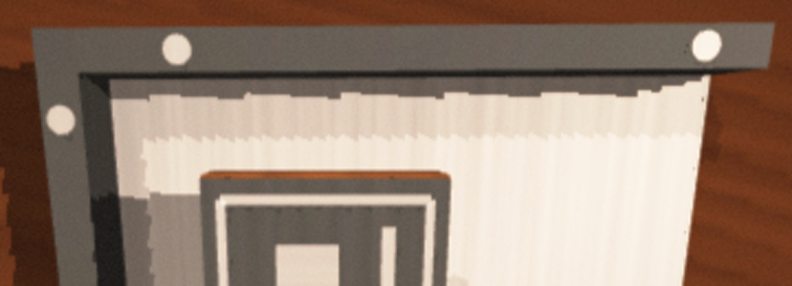

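```bash
python3 -m inch '[[[0,0,-10,0,0,0,0.4],[0,0,-15,0,0,0,0.4],[0,0,-15,0,0,0,0.4],[0,0,-12,0,0,0,0.4],[0,0,-7,0,0,0,0.4],[0,0,-2,0,0,0,0.4],[0,0,0,0,0,0,0.4],[0,0,0,0,0,0,0.4]]]'
python3 -m inch '[[[0,0,-1,0,0,0,0.4],[0,0,-1,0,0,0,0.4],[0,0,-0.5,0,0,0,0.4],[0,0,0,0,0,0,0.4],[0,0,0,0,0,0,0.4]]]'
python3 -m inch '[[[0,0,-0.5,0,0,0,0.4],[0,0,-0.5,0,0,0,0.4],[0,0,0,0,0,0,0.4],[0,0,0,0,0,0,0.4]]]'
```

```text
clock: 6.3
position: [588.1, 161.2, 25.0]
ee_rot: [-3.123, -0.337, -0.0]
wrist_force: [0.3, -0.6, -3.3]
grip_width: 55.6
clock: 6.72
position: [588.0, 161.2, 22.6]
ee_rot: [-3.123, -0.337, -0.0]
wrist_force: [0.7, -0.2, -3.0]
grip_width: 55.8
clock: 7.05
position: [587.9, 161.2, 21.4]
ee_rot: [3.124, 0.336, -0.0]
wrist_force: [-0.1, -0.5, -3.0]
grip_width: 55.8
```

```bash
python3 -m inch '[[[0,0,-0.5,0,0,0,0.4],[0,0,-0.3,0,0,0,0.4],[0,0,0,0,0,0,0.4],[0,0,0,0,0,0,0.4]]]'
```

```text
clock: 7.38
position: [588.0, 161.2, 21.1]
ee_rot: [3.124, 0.336, -0.0]
wrist_force: [-3.5, -0.9, 9.2]
grip_width: 55.6
```

```bash
python3 -m inch '[[[0,0,0,0,0,0,0.72],[0,0,0,0,0,0,0.72],[0,0,0,0,0,0,0.72],[0,0,0,0,0,0,0.72],[0,0,10,0,0,0,0.72],[0,0,20,0,0,0,0.72],[0,0,20,0,0,0,0.72],[6,-26,5,0,0,0,0.3],[5.2,-26,0,0,0,0,0],[0,0,0,0,0,0,0],[0,0,0,0,0,0,0],[0,0,0,0,0,0,0]]]'
python3 - <<'E'
from h import *
o=r.get_obs();print(o['position'],o['ee_rot'],o['wrist_force'],o['grip_width'])
P=wristP(o);im=r.capture('wrist');cv2.imwrite('pics/w3.png',im[:,:,::-1]);np.save('pics/w3P.npy',P)
im=r.capture('scene');cv2.imwrite('pics/s3.png',cv2.resize(im[140:300,140:340,::-1],None,fx=3.5,fy=3.5))
E
```

```text
clock: 8.38
position: [599.1, 109.3, 76.0]
ee_rot: [-3.124, -0.336, -0.0]
wrist_force: [0.1, -0.3, 0.1]
grip_width: 35.3
[599.10902173 109.29354621  75.9731517 ] [-3.12352535e+00 -3.35729181e-01 -1.82883166e-04] [ 0.14125055 -0.31324736  0.1048577 ] 35.30494413599333
```

View pics/w3.png

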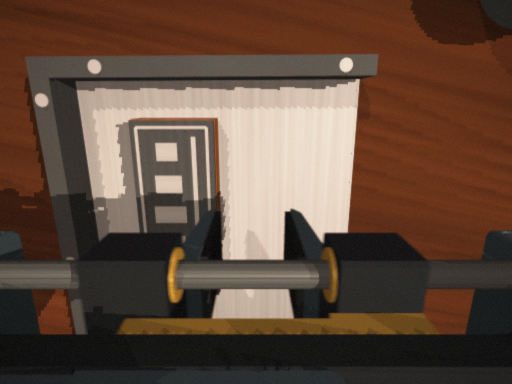

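View pics/s3.png

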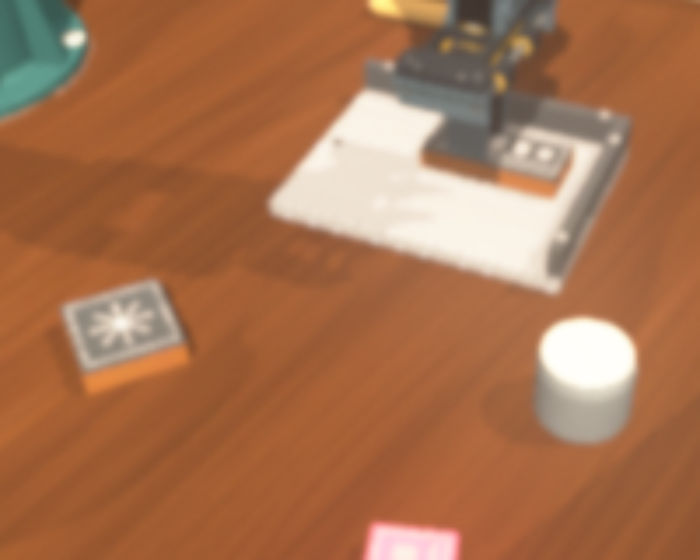

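```bash
python3 -m inch '[[[0,0,0,0,0,0,0],[0,0,0,0,0,0,0],[0,0,0,0,0,0,0],[0,0,0,0,0,0,0],[0,0,-10,0,0,0,0],[0,0,-15,0,0,0,0],[0,0,-15,0,0,0,0],[0,0,-10,0,0,0,0],[0,0,-5,0,0,0,0],[0,0,0,0,0,0,0],[0,0,0,0,0,0,0]]]' 10
python3 - <<'E'
from h import *
o=r.get_obs();
P=wristP(o);im=r.capture('wrist');cv2.imwrite('pics/w4.png',im[:,:,::-1]);np.save('pics/w4P.npy',P)
E
```

```text
clock: 9.4
position: [599.0, 109.2, 20.2]
ee_rot: [3.123, 0.336, -0.001]
wrist_force: [0.3, 0.1, 0.7]
grip_width: 0.5
```

View pics/w4.png

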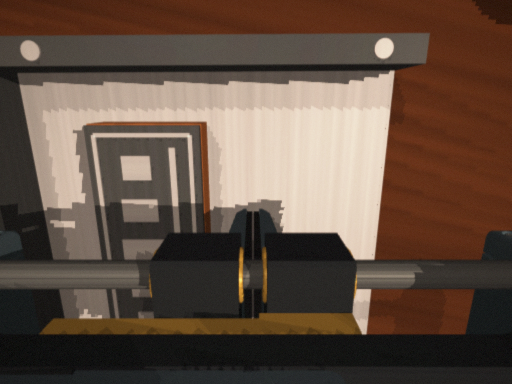

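```bash
python3 -m inch '[[[-0.86,3.91,0,0,0,0,0],[-0.43,1.95,0,0,0,0,0],[-0.43,1.95,0,0,0,0,0],[-0.43,1.95,0,0,0,0,0],[-0.43,1.95,0,0,0,0,0],[-0.43,1.95,0,0,0,0,0],[-0.43,1.95,0,0,0,0,0],[-0.43,1.95,0,0,0,0,0]]]'
python3 -m inch '[[[-0.43,1.95,0,0,0,0,0],[-0.43,1.95,0,0,0,0,0],[-0.43,1.95,0,0,0,0,0],[-0.43,1.95,0,0,0,0,0],[-0.43,1.95,0,0,0,0,0],[-0.43,1.95,0,0,0,0,0],[-0.43,1.95,0,0,0,0,0],[-0.43,1.95,0,0,0,0,0],[-0.43,1.95,0,0,0,0,0]]]'
python3 - <<'E'
from h import *
o=r.get_obs();
P=wristP(o);im=r.capture('wrist');cv2.imwrite('pics/w5.png',im[:,:,::-1]);np.save('pics/w5P.npy',P)
E
```

```text
clock: 10.12
position: [595.3, 126.9, 20.7]
ee_rot: [3.123, 0.337, 0.0]
wrist_force: [-0.2, -1.2, 1.3]
grip_width: 0.2
clock: 10.87
position: [591.4, 144.5, 20.6]
ee_rot: [-3.124, -0.336, -0.0]
wrist_force: [-0.3, -2.2, 2.7]
grip_width: 0.5
```

View pics/w5.png

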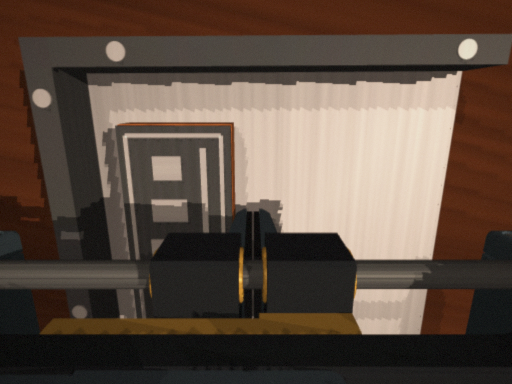

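The block is being pushed, and stays square, with about 15 mm left to the fence.

```bash
python3 -m inch '[[[-0.43,1.95,0,0,0,0,0],[-0.43,1.95,0,0,0,0,0],[-0.43,1.95,0,0,0,0,0],[-0.43,1.95,0,0,0,0,0],[-0.21,0.98,0,0,0,0,0]]]'
python3 -m inch '[[[-0.21,0.98,0,0,0,0,0],[-0.21,0.98,0,0,0,0,0]]]'
python3 -m inch '[[[-0.21,0.98,0,0,0,0,0]]]'
```

```text
clock: 11.33
position: [589.4, 153.3, 20.6]
ee_rot: [-3.123, -0.337, 0.0]
wrist_force: [-0.4, -2.1, 1.1]
grip_width: 0.6
clock: 11.5
position: [589.0, 155.1, 20.6]
ee_rot: [-3.124, -0.336, 0.0]
wrist_force: [0.5, -2.2, 0.4]
grip_width: 0.2
clock: 11.58
position: [588.8, 156.1, 20.6]
ee_rot: [-3.124, -0.337, 0.0]
wrist_force: [0.2, -1.8, 0.9]
grip_width: 0.4
```

```bash
python3 - <<'E'
from h import *
o=r.get_obs();
P=wristP(o);im=r.capture('wrist');cv2.imwrite('pics/w6.png',im[:,:,::-1])
print(r.get_obs()['wrist_force'],o['position'])
E
```

```text
[-0.22884406 -0.87980913  1.62037616] [588.76882845 156.08824941  20.61748752]
```

View pics/w6.png

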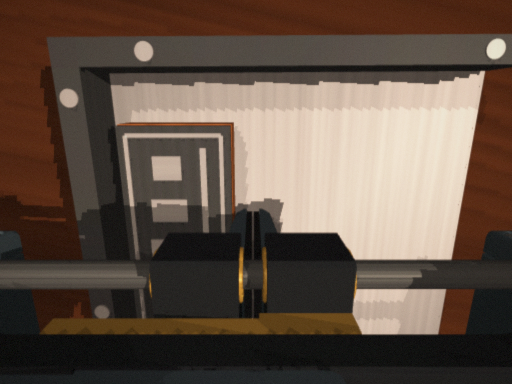

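Only a few mm of gap remain, so I'll go on in steps of 1 mm and less.

```bash
python3 -m inch '[[[-0.21,0.98,0,0,0,0,0],[-0.11,0.49,0,0,0,0,0]]]'
python3 -m inch '[[[-0.11,0.49,0,0,0,0,0],[-0.11,0.49,0,0,0,0,0]]]'
python3 -m inch '[[[-0.11,0.49,0,0,0,0,0]]]'
```

```text
clock: 11.8
position: [588.5, 157.5, 20.6]
ee_rot: [-3.124, -0.336, 0.0]
wrist_force: [-0.1, -1.9, 0.4]
grip_width: 0.3
clock: 11.97
position: [588.2, 158.5, 20.6]
ee_rot: [3.124, 0.336, -0.0]
wrist_force: [0.3, -1.0, 0.9]
grip_width: 0.5
clock: 12.05
position: [588.2, 159.0, 20.6]
ee_rot: [-3.124, -0.336, 0.0]
wrist_force: [-0.1, -1.1, -0.5]
grip_width: 0.4
```

```bash
python3 -m inch '[[[-0.11,0.49,0,0,0,0,0]]]'
python3 -m inch '[[[-0.11,0.49,0,0,0,0,0]]]'
python3 -m inch '[[[-0.11,0.49,0,0,0,0,0]]]'
python3 -m inch '[[[-0.11,0.49,0,0,0,0,0]]]'
```

```text
clock: 12.13
position: [588.1, 159.5, 20.7]
ee_rot: [-3.124, -0.336, -0.0]
wrist_force: [0.4, -1.7, 0.1]
grip_width: 0.6
clock: 12.22
position: [587.9, 160.0, 20.6]
ee_rot: [-3.124, -0.336, 0.0]
wrist_force: [-1.3, -0.9, 0.3]
grip_width: 0.5
clock: 12.3
position: [587.8, 160.5, 20.6]
ee_rot: [-3.123, -0.336, 0.0]
wrist_force: [0.9, -1.1, 0.2]
grip_width: 0.4
clock: 12.38
position: [587.7, 161.0, 20.6]
ee_rot: [-3.123, -0.336, 0.0]
wrist_force: [1.2, -1.0, 0.5]
grip_width: 0.6
```

```bash
python3 - <<'E'
from h import *
im=r.capture('wrist');cv2.imwrite('pics/w7.png',cv2.resize(im[60:260,50:300,::-1],None,fx=3,fy=3))
E
```

```text
(no output)
```

View pics/w7.png

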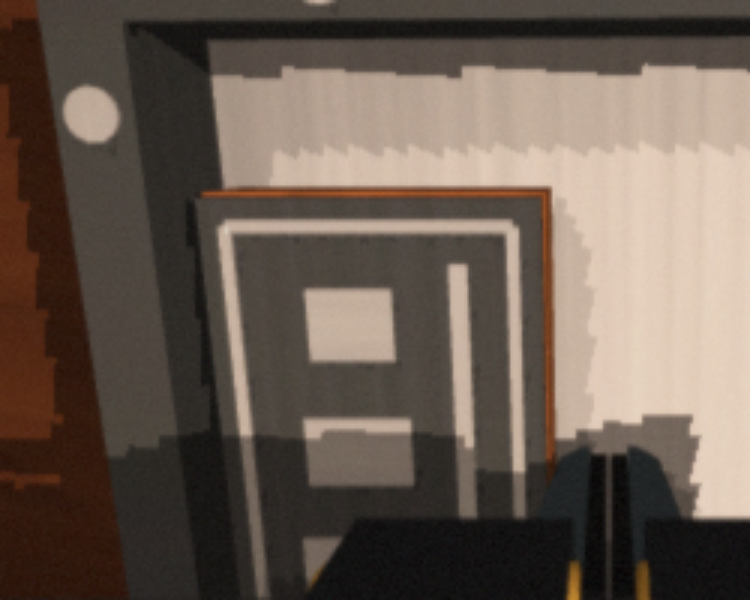

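```bash
python3 -m inch '[[[-0.11,0.49,0,0,0,0,0]]]'
python3 -m inch '[[[-0.11,0.49,0,0,0,0,0]]]'
python3 -m inch '[[[-0.11,0.49,0,0,0,0,0]]]'
python3 -m inch '[[[-0.11,0.49,0,0,0,0,0]]]'
```

```text
clock: 12.52
position: [587.6, 161.4, 20.6]
ee_rot: [-3.124, -0.337, 0.0]
wrist_force: [-0.8, -1.2, 0.6]
grip_width: 0.6
clock: 12.6
position: [587.5, 161.9, 20.6]
ee_rot: [-3.124, -0.336, 0.0]
wrist_force: [0.2, -0.8, 0.3]
grip_width: 0.1
clock: 12.68
position: [587.4, 162.4, 20.6]
ee_rot: [-3.124, -0.336, -0.0]
wrist_force: [-0.2, -2.2, -0.6]
grip_width: 0.4
clock: 12.77
position: [587.3, 162.9, 20.6]
ee_rot: [3.124, 0.337, 0.0]
wrist_force: [0.0, -2.5, 0.5]
grip_width: 0.4
```

```bash
python3 -m inch '[[[-0.11,0.49,0,0,0,0,0]]]'
python3 -m inch '[[[-0.11,0.49,0,0,0,0,0]]]'
python3 -m inch '[[[-0.11,0.49,0,0,0,0,0]]]'
```

```text
clock: 12.85
position: [587.2, 163.4, 20.6]
ee_rot: [-3.124, -0.336, -0.0]
wrist_force: [0.0, -0.7, 0.9]
grip_width: 0.2
clock: 12.93
position: [587.1, 163.9, 20.6]
ee_rot: [3.124, 0.336, -0.0]
wrist_force: [0.1, -1.4, 0.5]
grip_width: 0.5
clock: 13.02
position: [587.0, 164.4, 20.6]
ee_rot: [3.124, 0.337, 0.0]
wrist_force: [1.9, -2.2, -0.2]
grip_width: 0.6
```

```bash
python3 -m inch '[[[-0.11,0.49,0,0,0,0,0]]]'
python3 -m inch '[[[-0.11,0.49,0,0,0,0,0]]]'
python3 -m inch '[[[-0.11,0.49,0,0,0,0,0]]]'
python3 - <<'E'
from h import *
im=r.capture('wrist');cv2.imwrite('pics/w8.png',cv2.resize(im[60:260,50:300,::-1],None,fx=3,fy=3))
E
```

```text
clock: 13.1
position: [587.1, 164.5, 20.7]
ee_rot: [3.123, 0.337, 0.0]
wrist_force: [3.3, -10.7, -0.5]
grip_width: 0.3
clock: 13.18
position: [587.1, 164.6, 20.7]
ee_rot: [3.122, 0.337, 0.001]
wrist_force: [3.9, -16.1, 0.2]
grip_width: 0.3
clock: 13.27
position: [587.0, 164.7, 20.7]
ee_rot: [3.122, 0.338, 0.001]
wrist_force: [5.7, -20.9, 1.4]
grip_width: 0.2
```

View pics/w8.png

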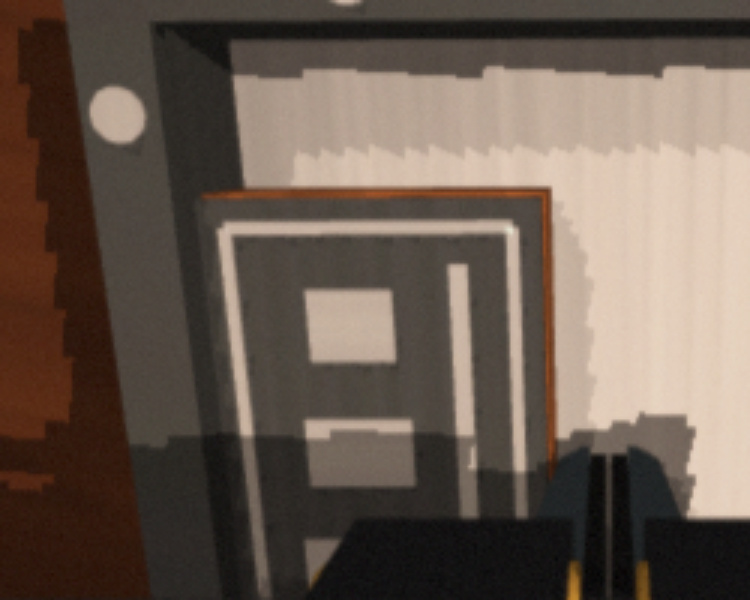

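The block is against the fence, with the force at 21 N. I'll ease to about 10 N and hold.

```bash
python3 -m inch '[[[0.22,-1.0,0,0,0,0,0],[0,0,0,0,0,0,0]]]'
python3 -m inch '[[[0,0,0,0,0,0,0],[0,0,0,0,0,0,0],[0,0,0,0,0,0,0]]]'
```

```text
clock: 13.48
position: [587.0, 164.5, 20.7]
ee_rot: [3.123, 0.336, 0.0]
wrist_force: [2.4, -6.8, -0.5]
grip_width: 0.6
clock: 13.73
position: [587.0, 164.5, 20.6]
ee_rot: [3.123, 0.337, 0.0]
wrist_force: [2.0, -7.1, 1.3]
grip_width: 0.5
```

```bash
python3 -m inch '[[[-0.06,0.3,0,0,0,0,0],[0,0,0,0,0,0,0]]]'
python3 -m inch '[[[0,0,0,0,0,0,0],[0,0,0,0,0,0,0],[0,0,0,0,0,0,0],[0,0,0,0,0,0,0],[0,0,0,0,0,0,0],[0,0,0,0,0,0,0]]]'
python3 -m inch '[[[0,0,0,0,0,0,0],[0,0,0,0,0,0,0],[0,0,0,0,0,0,0],[0,0,0,0,0,0,0],[0,0,0,0,0,0,0],[0,0,0,0,0,0,0]]]'
```

```text
clock: 13.9
position: [587.0, 164.5, 20.7]
ee_rot: [3.123, 0.337, 0.0]
wrist_force: [3.0, -10.6, -0.1]
grip_width: 0.8
clock: 14.4
position: [587.0, 164.6, 20.7]
ee_rot: [3.123, 0.337, 0.0]
wrist_force: [3.3, -9.9, -0.6]
grip_width: -0.0
clock: 14.9
position: [587.0, 164.5, 20.7]
ee_rot: [3.123, 0.337, 0.0]
wrist_force: [3.7, -10.5, -0.6]
grip_width: 0.2
```

Held for about 1.2 s at roughly 11 N. Now I'll retreat, lift, and go round behind the near end.

```bash
python3 -m inch '[[[1,-4.9,0,0,0,0,0],[1.1,-4.9,0,0,0,0,0],[0,0,15,0,0,0,0],[0,0,20,0,0,0,0],[0,0,20,0,0,0,0],[-20,5.2,0,0,0,0,0],[-30,7.8,0,0,0,0,0],[-30,7.8,0,0,0,0,0],[-20.6,5.2,0,0,0,0,0],[0,0,0,0,0,0,0],[0,0,0,0,0,0,0]]]'
python3 - <<'E'
from h import *
o=r.get_obs();P=wristP(o);im=r.capture('wrist');cv2.imwrite('pics/w9.png',im[:,:,::-1]);np.save('pics/w9P.npy',P);print(o['position'],o['ee_rot'])
E
```

```text
clock: 15.82
position: [487.7, 181.5, 75.8]
ee_rot: [-3.123, -0.338, 0.0]
wrist_force: [0.2, 0.1, 0.4]
grip_width: 0.8
[487.71230755 181.50388645  75.79870266] [-3.12321180e+00 -3.37750953e-01  2.78513996e-05]
```

View pics/w9.png

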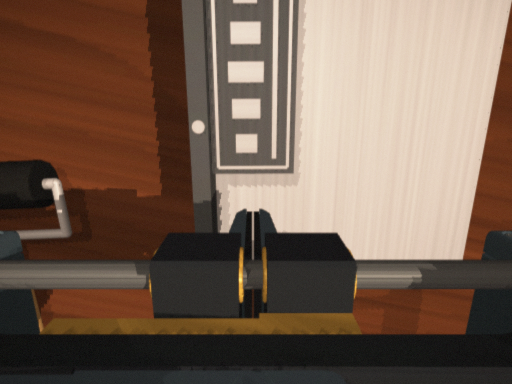

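```bash
python3 - <<'E'
from h import *
np.set_printoptions(precision=1,suppress=True)
P=np.load('pics/w9P.npy');t=np.array([.9767,.2147]);n=np.array([-.2147,.9767]);C=np.array([668.5,260.8])
f=lambda w:np.array([(w-C)@t+135,(w-C)@n+105])
for p,z in [((216,172),39),((296,173),39),((214,0),39),((210,100),45)]: w=onz(P,p,z);print(w,f(w))
print(f(np.array([487.7,181.3])))
E
```

```text
[512.7 211.7] [-27.7  90.5]
[523.6 158.8] [-28.4  36.5]
[614.  231.8] [75.5 88.3]
[558.  223.2] [19. 92.]
[-58.7  66.2]
```

```bash
python3 -m inch '[[[0.4,-1.5,-10,0,0,0,0],[0,0,-15,0,0,0,0],[0,0,-15,0,0,0,0],[0,0,-10,0,0,0,0],[0,0,-5,0,0,0,0],[0,0,0,0,0,0,0],[3.9,0.86,0,0,0,0,0],[3.9,0.86,0,0,0,0,0],[1.95,0.43,0,0,0,0,0],[0,0,0,0,0,0,0]]]'
python3 -m inch '[[[1.95,0.43,0,0,0,0,0],[1.95,0.43,0,0,0,0,0],[1.95,0.43,0,0,0,0,0],[1.95,0.43,0,0,0,0,0],[1.95,0.43,0,0,0,0,0],[1.95,0.43,0,0,0,0,0]]]'
python3 - <<'E'
from h import *
im=r.capture('wrist');cv2.imwrite('pics/w10.png',im[:,:,::-1])
E
```

```text
clock: 16.7
position: [499.5, 182.3, 21.3]
ee_rot: [-3.123, -0.336, -0.002]
wrist_force: [-0.9, 0.1, 0.5]
grip_width: 0.2
clock: 17.2
position: [510.2, 184.6, 20.6]
ee_rot: [3.123, 0.336, -0.0]
wrist_force: [-1.8, -0.5, 1.2]
grip_width: 0.1
```

View pics/w10.png

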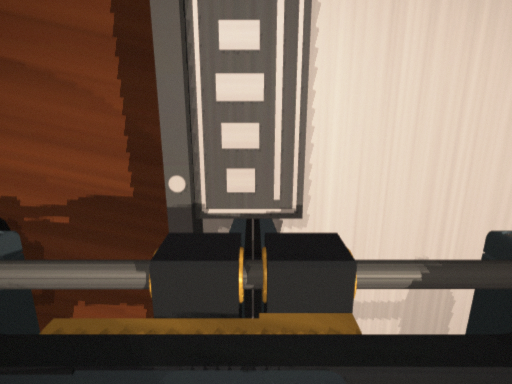

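```bash
python3 -m inch '[[[1.95,0.43,0,0,0,0,0],[1.95,0.43,0,0,0,0,0],[1.95,0.43,0,0,0,0,0],[0.98,0.21,0,0,0,0,0],[0.98,0.21,0,0,0,0,0]]]'
python3 -m inch '[[[0.49,0.11,0,0,0,0,0],[0.49,0.11,0,0,0,0,0]]]'
python3 -m inch '[[[0.49,0.11,0,0,0,0,0]]]'
python3 - <<'E'
from h import *
im=r.capture('wrist');cv2.imwrite('pics/w11.png',im[:,:,::-1])
im=r.capture('scene');cv2.imwrite('pics/s11.png',cv2.resize(im[140:240,200:340,::-1],None,fx=5,fy=5))
E
```

```text
clock: 17.67
position: [518.1, 186.3, 20.6]
ee_rot: [3.123, 0.337, -0.0]
wrist_force: [-1.8, -0.7, 1.7]
grip_width: 0.7
clock: 17.83
position: [518.9, 186.5, 20.6]
ee_rot: [-3.124, -0.336, 0.0]
wrist_force: [-1.3, 0.2, 0.9]
grip_width: 0.3
clock: 17.92
position: [519.4, 186.6, 20.6]
ee_rot: [3.124, 0.336, -0.0]
wrist_force: [-1.6, -0.4, 0.1]
grip_width: 0.4
```

View pics/s11.png

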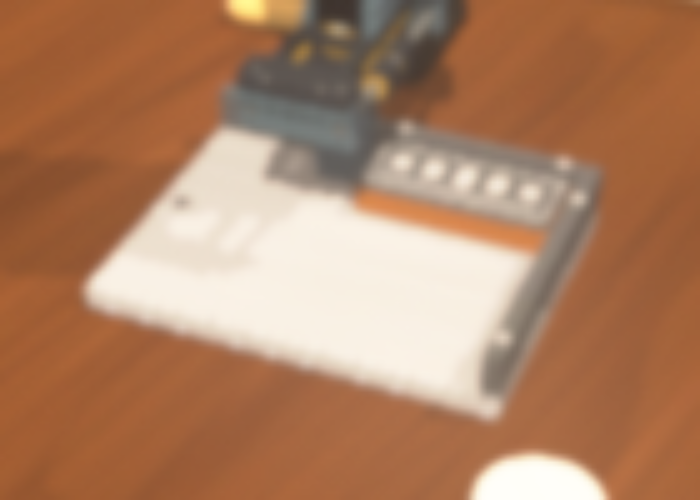

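The block is along the long fence and a few mm short of the short fence, so I'll go on in 0.5 mm rows.

```bash
python3 -m inch '[[[0.49,0.11,0,0,0,0,0]]]'
python3 -m inch '[[[0.49,0.11,0,0,0,0,0]]]'
python3 -m inch '[[[0.49,0.11,0,0,0,0,0]]]'
python3 -m inch '[[[0.49,0.11,0,0,0,0,0]]]'
```

```text
clock: 18.1
position: [519.8, 186.6, 20.6]
ee_rot: [3.124, 0.336, -0.0]
wrist_force: [-0.6, -0.1, 1.1]
grip_width: 0.5
clock: 18.18
position: [520.4, 186.8, 20.6]
ee_rot: [3.123, 0.336, -0.0]
wrist_force: [-1.0, 0.4, 0.5]
grip_width: 0.7
clock: 18.27
position: [520.9, 186.9, 20.6]
ee_rot: [-3.124, -0.336, 0.0]
wrist_force: [-1.8, -0.6, -1.0]
grip_width: 0.6
clock: 18.35
position: [521.4, 187.0, 20.6]
ee_rot: [-3.124, -0.336, -0.0]
wrist_force: [-2.0, 0.8, 1.0]
grip_width: 0.6
```

```bash
python3 -m inch '[[[0.49,0.11,0,0,0,0,0]]]'
python3 -m inch '[[[0.49,0.11,0,0,0,0,0]]]'
python3 -m inch '[[[0.49,0.11,0,0,0,0,0]]]'
```

```text
clock: 18.43
position: [521.9, 187.2, 20.6]
ee_rot: [-3.124, -0.337, 0.0]
wrist_force: [-1.0, 1.0, 0.7]
grip_width: 0.4
clock: 18.52
position: [522.4, 187.2, 20.6]
ee_rot: [-3.124, -0.336, 0.0]
wrist_force: [-0.5, 0.3, 0.8]
grip_width: 0.5
clock: 18.6
position: [522.9, 187.4, 20.6]
ee_rot: [-3.124, -0.337, 0.0]
wrist_force: [-1.4, -0.4, 1.4]
grip_width: 0.4
```

```bash
python3 -m inch '[[[0.49,0.11,0,0,0,0,0]]]'
python3 -m inch '[[[0.49,0.11,0,0,0,0,0]]]'
python3 -m inch '[[[0.49,0.11,0,0,0,0,0]]]'
```

```text
clock: 18.68
position: [523.4, 187.5, 20.6]
ee_rot: [-3.124, -0.336, -0.0]
wrist_force: [-1.2, -1.2, 0.2]
grip_width: 0.5
clock: 18.77
position: [523.8, 187.6, 20.6]
ee_rot: [3.123, 0.337, -0.0]
wrist_force: [-4.2, -0.6, 4.2]
grip_width: 0.6
clock: 18.85
position: [523.8, 187.6, 20.5]
ee_rot: [3.123, 0.336, -0.002]
wrist_force: [-6.3, -1.8, 5.0]
grip_width: 0.4
```

```bash
python3 -m inch '[[[0.2,0.04,0,0,0,0,0],[0,0,0,0,0,0,0]]]'
```

```text
clock: 19.02
position: [523.8, 187.5, 20.5]
ee_rot: [3.123, 0.336, -0.003]
wrist_force: [-5.0, -1.6, 4.3]
grip_width: 0.4
```

```bash
python3 -m inch '[[[0.4,0.09,0,0,0,0,0],[0,0,0,0,0,0,0]]]'
python3 -m inch '[[[0.3,0.07,0,0,0,0,0],[0,0,0,0,0,0,0]]]'
```

```text
clock: 19.18
position: [523.8, 187.5, 20.4]
ee_rot: [3.123, 0.336, -0.004]
wrist_force: [-7.1, -1.0, 6.0]
grip_width: 0.6
clock: 19.35
position: [523.8, 187.5, 20.3]
ee_rot: [3.123, 0.336, -0.005]
wrist_force: [-9.5, -2.1, 6.5]
grip_width: 0.6
```

```bash
python3 -m inch '[[[0.1,0.02,0,0,0,0,0],[0,0,0,0,0,0,0],[0,0,0,0,0,0,0],[0,0,0,0,0,0,0],[0,0,0,0,0,0,0],[0,0,0,0,0,0,0]]]'
python3 -m inch '[[[0,0,0,0,0,0,0],[0,0,0,0,0,0,0],[0,0,0,0,0,0,0],[0,0,0,0,0,0,0],[0,0,0,0,0,0,0],[0,0,0,0,0,0,0]]]'
python3 - <<'E'
from h import *
im=r.capture('wrist');cv2.imwrite('pics/w12.png',im[:,:,::-1])
E
```

```text
clock: 19.85
position: [523.8, 187.5, 20.3]
ee_rot: [3.123, 0.337, -0.005]
wrist_force: [-10.0, -2.2, 7.6]
grip_width: 0.5
clock: 20.35
position: [523.8, 187.5, 20.3]
ee_rot: [3.123, 0.336, -0.005]
wrist_force: [-9.4, -2.6, 7.5]
grip_width: 0.8
```

View pics/w12.png

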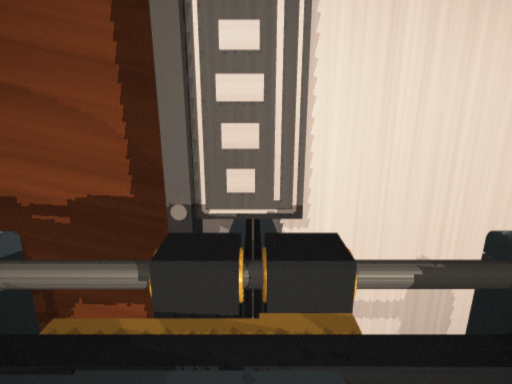

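Held for about 1.2 s at roughly 10 N. Now I'll retreat straight back, lift, and look down on the corner from above.

```bash
python3 -m inch '[[[-2,-0.43,0,0,0,0,0],[-4,-0.86,0,0,0,0,0],[-6,-1.3,0,0,0,0,0],[0,0,10,0,0,0,0],[0,0,25,0,0,0,0],[0,0,35,0,0,0,0],[0,0,35,0,0,0,0],[0,0,25,0,0,0,0],[15,3,5,0,0,0,0],[25,5,0,0,0,0,0],[20,4,0,0,0,0,0],[0,0,0,0,0,0,0]]]'
python3 -m inch '[[[0,0,0,0,0,0,0],[0,0,0,0,0,0,0],[0,0,0,0,0,0,0]]]'
python3 - <<'E'
from h import *
np.set_printoptions(precision=1,suppress=True)
o=r.get_obs();P=wristP(o);np.save('pics/w13P.npy',P)
im=r.capture('wrist')[:,:,::-1];cv2.imwrite('pics/w13.png',im)
im=r.capture('scene');cv2.imwrite('pics/s13.png',cv2.resize(im[140:300,140:340,::-1],None,fx=3.5,fy=3.5,interpolation=cv2.INTER_CUBIC))
E
```

```text
clock: 21.4
position: [576.7, 198.0, 157.3]
ee_rot: [-3.123, -0.336, -0.006]
wrist_force: [0.3, -0.2, 0.1]
grip_width: 0.3
clock: 21.65
position: [572.4, 197.1, 155.7]
ee_rot: [3.123, 0.337, -0.001]
wrist_force: [-0.1, 0.2, -0.1]
grip_width: 0.6
```

View pics/w13.png

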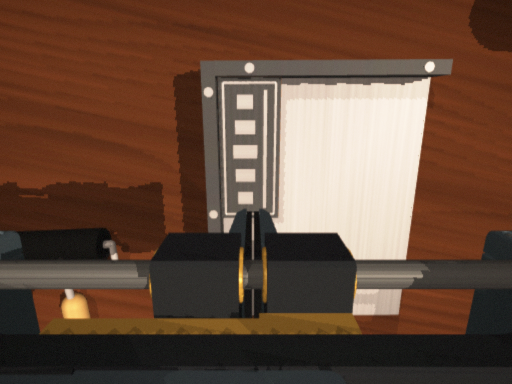

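View pics/s13.png

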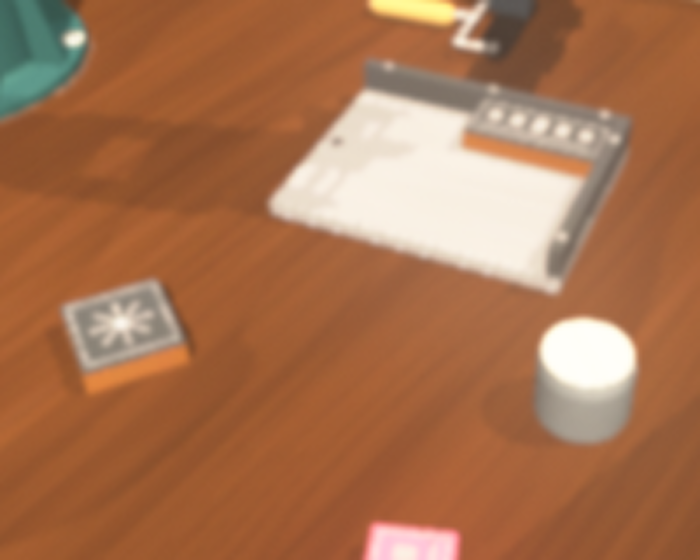

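```bash
python3 - <<'E'
from h import *
im=cv2.imread('pics/w13.png')
cv2.imwrite('pics/w13c.png',cv2.resize(im[55:230,195:300],None,fx=7,fy=3.4,interpolation=cv2.INTER_CUBIC))
P=np.load('pics/w13P.npy');t=np.array([.9767,.2147]);n=np.array([-.2147,.9767]);C=np.array([668.5,260.8])
f=lambda w:np.round([(w-C)@t+135,(w-C)@n+105],1)
for nm,p,z in [('outer',(201,63),45),('inner',(217,76),45),('shortend',(451,60),45)]: print(nm,f(onz(P,p,z)))
# expected flush top corners projected
for x,y in [(123,93),(-7,93),(-7,37),(123,37)]: print(x,y,np.round(proj(P,np.append(C+(x-135)*t+(y-105)*n,39)),1))
E
```

```text
outer [135.6 105.8]
inner [125.3  92.7]
shortend [ 137.5 -102.6]
123 93 [217.6  79.4]
-7 93 [221.8 220.6]
-7 37 [279.3 220.5]
123 37 [282.4  79.3]
```

View pics/w13c.png

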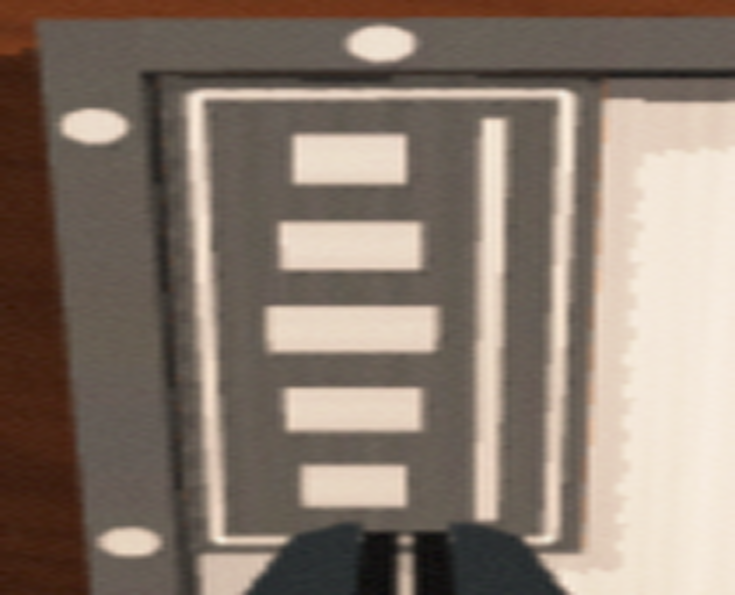

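The block sits in the corner, but the strip along the long fence looks slightly tapered. I'll look closer, straight along that line.

```bash
python3 -m inch '[[[3,10,-10,0,0,0,0],[3,10,-20,0,0,0,0],[2.9,9.6,-25,0,0,0,0],[0,0,-15,0,0,0,0],[0,0,-5,0,0,0,0],[0,0,0,0,0,0,0],[0,0,0,0,0,0,0],[0,0,0,0,0,0,0],[0,0,0,0,0,0,0]]]'
python3 - <<'E'
from h import *
o=r.get_obs();P=wristP(o);np.save('pics/w14P.npy',P)
im=r.capture('wrist')[:,:,::-1];cv2.imwrite('pics/w14.png',im)
cv2.imwrite('pics/w14c.png',cv2.resize(im[30:250,205:345],None,fx=5,fy=2.7,interpolation=cv2.INTER_CUBIC))
E
```

```text
clock: 22.5
position: [582.9, 226.9, 81.8]
ee_rot: [-3.123, -0.336, -0.003]
wrist_force: [-0.1, 0.6, -0.4]
grip_width: 0.6
```

View pics/w14.png

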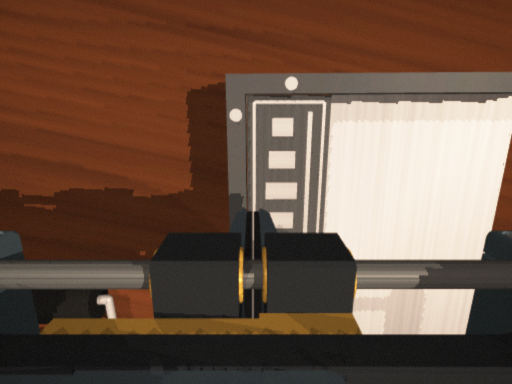

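View pics/w14c.png

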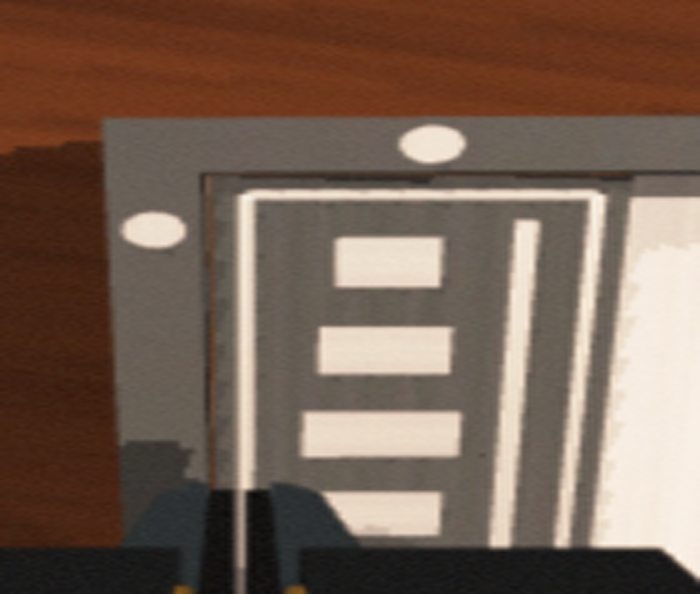

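There may be a yaw of about 1°. I'll measure it with sub-pixel edge fits.

```bash
cat > edge.py <<'E'
from h import *
def fit(im,P,x0,x1,ya,yb,z,sign,w=5):
    """vertical-ish edge near line (x0,ya)-(x1,yb); sign +1 dark->bright going right"""
    g=cv2.GaussianBlur(im,(0,0),0.8).mean(2); pts=[]
    for y in np.arange(ya,yb+1):
        xc=x0+(x1-x0)*(y-ya)/(yb-ya); xs=np.arange(int(round(xc))-w,int(round(xc))+w+1)
        d=sign*(g[y,xs+1]-g[y,xs-1]); i=int(d.argmax())
        if 0<i<len(d)-1 and d[i]>4:
            a,b,c=d[i-1:i+2]; pts.append((xs[i]+0.5*(a-c)/(a-2*b+c),y))
    pts=np.array(pts); p=np.polyfit(pts[:,1],pts[:,0],1)
    for _ in range(4):
        e=pts[:,0]-np.polyval(p,pts[:,1]); k=abs(e)<max(.25,2*np.median(abs(e))); p=np.polyfit(pts[k,1],pts[k,0],1)
    A=onz(P,(np.polyval(p,ya),ya),z);B=onz(P,(np.polyval(p,yb),yb),z); d=A-B
    return np.degrees(np.arctan2(d[1],d[0])), (A+B)/2, k.sum(), np.std(e[k]), p
E
python3 - <<'E'
from edge import *
t=np.array([.9767,.2147]);n=np.array([-.2147,.9767]);C=np.array([668.5,260.8])
def rep(nm,im,P,*a):
    th,m,k,s,p=fit(im,P,*a); print(nm,'yaw %.2f'%th,'y %.2f'%((m-C)@n+105),k,'%.2f'%s,np.round(p,3))
im=cv2.imread('pics/w13.png').astype(float);P=np.load('pics/w13P.npy')
rep('13 outer',im,P,201,207,80,205,45,1)
rep('13 frameL',im,P,222,225,86,205,39,1,3)
rep('13 frameRout',im,P,277,275,86,205,39,-1,3)
rep('13 bar',im,P,263,263,92,200,39,1,3)
rep('13 plateR',im,P,427,405,100,250,15,-1,6)
rep('13 faceR',im,P,281,278,88,210,39,1,4)
im=cv2.imread('pics/w14.png').astype(float);P=np.load('pics/w14P.npy')
rep('14 outer',im,P,226,229,85,190,45,1)
rep('14 frameL',im,P,252,251,104,205,39,1,3)
rep('14 frameR',im,P,326,320,104,225,39,-1,3)
rep('14 bar',im,P,307,305,115,225,39,1,3)
rep('14 faceR',im,P,331,324,104,225,39,1,4)
rep('14 plateR',im,P,510,495,150,250,15,-1,6)
im=cv2.imread('pics/w9.png').astype(float);P=np.load('pics/w9P.npy')
rep('9 outer',im,P,183,192,5,220,45,1,6)
rep('9 frameL',im,P,211,217,5,165,39,1,3)
rep('9 bar',im,P,274,273,5,155,39,1,3)
E
```

```text
13 outer yaw 12.62 y 106.64 116 0.07 [4.70000e-02 1.96677e+02]
13 frameL yaw 12.27 y 90.49 120 0.07 [2.50000e-02 2.18601e+02]
13 frameRout yaw 12.31 y 41.60 120 0.04 [-1.90000e-02  2.78681e+02]
13 bar yaw 12.28 y 53.60 109 0.07 [-9.00000e-03  2.63981e+02]
13 plateR yaw 12.62 y -103.77 151 0.06 [-1.37000e-01  4.40945e+02]
13 faceR yaw 12.33 y 38.39 123 0.05 [-2.20000e-02  2.82571e+02]
14 outer yaw 12.64 y 106.62 94 0.07 [2.80000e-02 2.22698e+02]
14 frameL yaw 12.24 y 90.04 102 0.03 [  0.    251.933]
14 frameR yaw 12.33 y 41.53 122 0.03 [-5.80000e-02  3.31884e+02]
14 bar yaw 12.34 y 53.30 111 0.05 [-4.40000e-02  3.12405e+02]
14 faceR yaw 12.33 y 38.43 122 0.05 [-6.20000e-02  3.37007e+02]Traceback (most recent call last):
  File "<stdin>", line 18, in <module>
  File "<stdin>", line 4, in rep
  File "edge.py", line 7, in fit
    d=sign*(g[y,xs+1]-g[y,xs-1]); i=int(d.argmax())
            ~^^^^^^^^
IndexError: index 512 is out of bounds for axis 1 with size 512
```

```bash
python3 - <<'E'
from edge import *
t=np.array([.9767,.2147]);n=np.array([-.2147,.9767]);C=np.array([668.5,260.8])
def rep(nm,im,P,*a):
    th,m,k,s,p=fit(im,P,*a); print(nm,'yaw %.2f'%th,'y %.2f'%((m-C)@n+105),k,'%.2f'%s,np.round(p,3))
im=cv2.imread('pics/w9.png').astype(float);P=np.load('pics/w9P.npy')
rep('9 outer',im,P,183,192,5,220,45,1,6)
rep('9 frameL',im,P,211,217,5,165,39,1,3)
rep('9 frameR',im,P,293,289,5,165,39,-1,3)
rep('9 bar',im,P,274,273,5,155,39,1,3)
rep('9 plateR',im,P,507,470,40,230,15,-1,6)
# short-fence direction in w13,w14: transpose trick
for nm,rows in [('w13',[('outer',(210,62,445,59,45,1)),('frameTop',(228,82,272,82,39,1)),('inner',(285,77,430,77,45,-1))]),('w14',[('outer',(235,77,500,73,45,1)),('frameTop',(258,102,320,102,39,1)),('inner',(335,95,500,95,45,-1))])]:
    im=cv2.imread(f'pics/{nm}.png').astype(float).transpose(1,0,2);P=np.load(f'pics/{nm}P.npy')[[1,0,2]]
    for n_,(xa,ya,xb,yb,z,s) in rows:
        th,m,k,sd,p=fit(im,P,ya,yb,xa,xb,z,s,3); print(nm,n_,'yaw %.2f'%((th-90)%180), 'x %.2f'%((m-C)@t+135),k,'%.2f'%sd)
E
```

```text
9 outer yaw 12.59 y 106.28 200 0.06 [5.80000e-02 1.81019e+02]
9 frameL yaw 12.60 y 90.37 161 0.04 [3.60000e-02 2.10233e+02]
9 frameR yaw 12.63 y 41.89 161 0.03 [-2.50000e-02  2.92707e+02]
9 bar yaw 12.62 y 53.64 151 0.04 [-1.10000e-02  2.72754e+02]Traceback (most recent call last):
  File "<stdin>", line 10, in <module>
  File "<stdin>", line 4, in rep
  File "edge.py", line 7, in fit
    d=sign*(g[y,xs+1]-g[y,xs-1]); i=int(d.argmax())
            ~^^^^^^^^
IndexError: index 512 is out of bounds for axis 1 with size 512
```

The edge fits are consistent. After the long-fence press the block read 12.60° against the fence's 12.6°, so it was flush. The end push with the tool at 12.28° then turned it to 12.30°, which opens about 0.7 mm at the far end. To mend this, I'll turn the tool +0.35° and repeat both presses in order.

```bash
python3 -m inch '[[[5.8,-13.5,0,0,0,0.35,0],[9.7,-22.4,0,0,0,0,0],[9.7,-22.4,0,0,0,0,0],[3.9,-9,0,0,0,0,0],[0,0,0,0,0,0,0],[0,0,0,0,0,0,0],[0,0,-15,0,0,0,0],[0,0,-20,0,0,0,0],[0,0,-15,0,0,0,0],[0,0,-10,0,0,0,0],[0,0,0,0,0,0,0],[0,0,0,0,0,0,0]]]'
python3 - <<'E'
from h import *
o=r.get_obs();P=wristP(o);np.save('pics/w15P.npy',P);w=o['position'][:2]
t=np.array([.9767,.2147]);n=np.array([-.2147,.9767]);C=np.array([668.5,260.8])
print((w-C)@t+135,(w-C)@n+105, np.degrees(2*np.arctan(o['ee_rot'][1]/o['ee_rot'][0])))
im=r.capture('wrist')[:,:,::-1];cv2.imwrite('pics/w15.png',im)
E
```

```text
clock: 23.55
position: [610.8, 159.9, 19.9]
ee_rot: [3.122, 0.347, -0.002]
wrist_force: [-0.0, -0.2, 0.5]
grip_width: 0.5
57.003379511607335 18.837859869731872 12.669991018744422
```

View pics/w15.png

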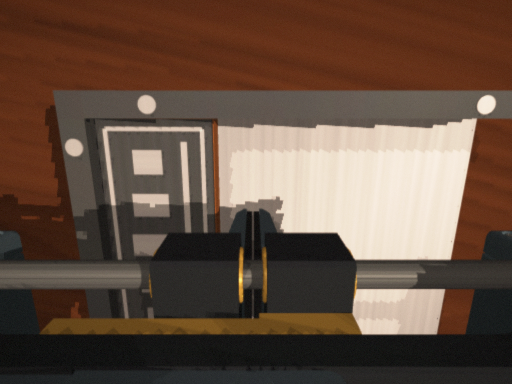

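```bash
python3 -m inch '[[[-0.43,1.95,0,0,0,0,0],[-0.43,1.95,0,0,0,0,0],[-0.43,1.95,0,0,0,0,0],[-0.21,0.98,0,0,0,0,0],[-0.11,0.49,0,0,0,0,0]]]'
python3 -m inch '[[[-0.11,0.49,0,0,0,0,0],[0,0,0,0,0,0,0]]]'
python3 -m inch '[[[-0.11,0.49,0,0,0,0,0]]]'
```

```text
clock: 24.02
position: [609.8, 167.2, 20.9]
ee_rot: [-3.122, -0.346, -0.001]
wrist_force: [-0.5, -0.3, -0.3]
grip_width: 0.4
clock: 24.18
position: [609.6, 167.5, 20.7]
ee_rot: [-3.122, -0.346, -0.0]
wrist_force: [0.1, 0.6, 0.2]
grip_width: 1.1
clock: 24.27
position: [609.5, 167.9, 20.6]
ee_rot: [3.122, 0.346, -0.0]
wrist_force: [-0.4, 0.2, 0.1]
grip_width: 0.1
```

```bash
python3 -m inch '[[[-0.11,0.49,0,0,0,0,0]]]'
python3 -m inch '[[[-0.11,0.49,0,0,0,0,0]]]'
python3 -m inch '[[[-0.11,0.49,0,0,0,0,0]]]'
python3 -m inch '[[[-0.06,0.25,0,0,0,0,0]]]'
```

```text
clock: 24.35
position: [609.4, 168.4, 20.6]
ee_rot: [3.122, 0.346, -0.0]
wrist_force: [-1.0, 0.5, 0.5]
grip_width: 0.5
clock: 24.43
position: [609.3, 168.9, 20.6]
ee_rot: [-3.122, -0.346, -0.0]
wrist_force: [0.4, -0.9, 1.3]
grip_width: 0.5
clock: 24.52
position: [609.2, 169.3, 20.6]
ee_rot: [3.122, 0.346, 0.0]
wrist_force: [1.4, -2.3, -1.2]
grip_width: 0.4
clock: 24.6
position: [609.2, 169.4, 20.6]
ee_rot: [3.122, 0.346, 0.0]
wrist_force: [2.2, -5.6, -0.1]
grip_width: 0.7
```

```bash
python3 -m inch '[[[-0.06,0.25,0,0,0,0,0],[0,0,0,0,0,0,0]]]'
python3 -m inch '[[[-0.04,0.18,0,0,0,0,0],[0,0,0,0,0,0,0]]]'
```

```text
clock: 24.77
position: [609.2, 169.4, 20.6]
ee_rot: [3.122, 0.346, 0.0]
wrist_force: [1.3, -5.6, -0.5]
grip_width: 0.5
clock: 24.93
position: [609.2, 169.5, 20.6]
ee_rot: [3.122, 0.346, 0.0]
wrist_force: [1.3, -7.9, -0.6]
grip_width: 0.3
```

```bash
python3 -m inch '[[[-0.05,0.22,0,0,0,0,0],[0,0,0,0,0,0,0],[0,0,0,0,0,0,0],[0,0,0,0,0,0,0],[0,0,0,0,0,0,0],[0,0,0,0,0,0,0]]]'
python3 -m inch '[[[0,0,0,0,0,0,0],[0,0,0,0,0,0,0],[0,0,0,0,0,0,0],[0,0,0,0,0,0,0],[0,0,0,0,0,0,0],[0,0,0,0,0,0,0]]]'
```

```text
clock: 25.43
position: [609.3, 169.5, 20.7]
ee_rot: [3.122, 0.346, 0.0]
wrist_force: [2.1, -8.2, -0.1]
grip_width: 0.2
clock: 25.93
position: [609.2, 169.5, 20.6]
ee_rot: [3.122, 0.346, 0.0]
wrist_force: [3.3, -8.9, -0.4]
grip_width: 0.0
```

```bash
python3 -m inch '[[[0.8,-3.9,0,0,0,0,0],[0.9,-3.9,0,0,0,0,0],[0,0,15,0,0,0,0],[0,0,20,0,0,0,0],[0,0,20,0,0,0,0],[-20,4.5,0,0,0,0,0],[-30,6.7,0,0,0,0,0],[-30,6.7,0,0,0,0,0],[-20.6,4.5,0,0,0,0,0],[0,0,0,0,0,0,0],[0,0,0,0,0,0,0],[0,0,0,0,0,0,0]]]'
python3 - <<'E'
from h import *
o=r.get_obs();P=wristP(o);np.save('pics/w16P.npy',P);w=o['position'][:2]
t=np.array([.9767,.2147]);n=np.array([-.2147,.9767]);C=np.array([668.5,260.8])
print((w-C)@t+135,(w-C)@n+105, np.degrees(2*np.arctan(o['ee_rot'][1]/o['ee_rot'][0])))
im=r.capture('wrist')[:,:,::-1];cv2.imwrite('pics/w16.png',im)
E
```

```text
clock: 26.93
position: [511.1, 185.1, 76.6]
ee_rot: [-3.122, -0.346, -0.003]
wrist_force: [0.3, -0.6, 0.1]
grip_width: 0.4
-34.96510996849119 64.88971440414738 12.65508480612969
```

View pics/w16.png

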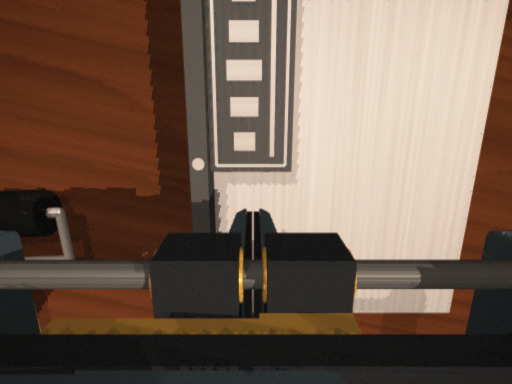

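```bash
python3 - <<'E'
from edge import *
n=np.array([-.2147,.9767]);C=np.array([668.5,260.8])
def rep(nm,im,P,*a):
    th,m,k,s,p=fit(im,P,*a); print(nm,'yaw %.2f'%th,'y %.2f'%((m-C)@n+105),k,'%.2f'%s)
im=cv2.imread('pics/w16.png').astype(float);P=np.load('pics/w16P.npy')
rep('outer',im,P,183,192,5,220,45,1,6)
rep('frameL',im,P,209,216,5,160,39,1,3)
rep('frameR',im,P,293,288,5,160,39,-1,3)
rep('bar',im,P,273,272,5,150,39,1,3)
E
python3 -m inch '[[[0,0,-10,0,0,0,0],[0,0,-15,0,0,0,0],[0,0,-15,0,0,0,0],[0,0,-10,0,0,0,0],[0,0,-5,0,0,0,0],[0,0,0,0,0,0,0],[1.95,0.43,0,0,0,0,0],[1.95,0.43,0,0,0,0,0],[1.95,0.43,0,0,0,0,0],[1.95,0.43,0,0,0,0,0],[0,0,0,0,0,0,0]]]'
python3 -m inch '[[[0.98,0.21,0,0,0,0,0]]]'
```

```text
outer yaw 12.60 y 106.39 204 0.06
frameL yaw 12.60 y 90.50 156 0.03
frameR yaw 12.63 y 42.06 150 0.03
bar yaw 12.62 y 53.77 79 0.03
clock: 27.9
position: [518.7, 186.8, 21.1]
ee_rot: [-3.122, -0.346, -0.002]
wrist_force: [-0.0, 0.8, 0.5]
grip_width: 0.5
clock: 27.98
position: [519.0, 186.9, 20.9]
ee_rot: [-3.122, -0.346, -0.001]
wrist_force: [-0.2, -0.8, 0.0]
grip_width: 0.5
```

Flush again: block and fence both read 12.6°. Next I approach the end face, expecting contact near x ≈ 523.5.

```bash
python3 -m inch '[[[0.98,0.21,0,0,0,0,0],[0.98,0.21,0,0,0,0,0]]]'
python3 -m inch '[[[0.98,0.21,0,0,0,0,0]]]'
python3 -m inch '[[[0.49,0.11,0,0,0,0,0]]]'
python3 -m inch '[[[0.49,0.11,0,0,0,0,0]]]'
python3 -m inch '[[[0.49,0.11,0,0,0,0,0]]]'
```

```text
clock: 28.15
position: [520.9, 187.2, 20.7]
ee_rot: [-3.122, -0.346, -0.0]
wrist_force: [-0.3, -0.5, -0.4]
grip_width: 0.3
clock: 28.23
position: [521.8, 187.5, 20.6]
ee_rot: [-3.122, -0.346, -0.0]
wrist_force: [0.0, 0.5, 0.0]
grip_width: 0.4
clock: 28.32
position: [522.4, 187.6, 20.7]
ee_rot: [-3.122, -0.346, -0.0]
wrist_force: [-0.2, -0.8, 0.3]
grip_width: 0.6
clock: 28.4
position: [522.8, 187.7, 20.6]
ee_rot: [3.122, 0.346, -0.0]
wrist_force: [-0.3, 0.8, -0.5]
grip_width: 0.6
clock: 28.48
position: [523.2, 187.7, 20.6]
ee_rot: [3.122, 0.346, -0.0]
wrist_force: [0.9, 1.5, -0.6]
grip_width: 0.7
```

```bash
python3 -m inch '[[[0.49,0.11,0,0,0,0,0]]]'
python3 -m inch '[[[0.3,0.07,0,0,0,0,0]]]'
python3 -m inch '[[[0.3,0.07,0,0,0,0,0],[0,0,0,0,0,0,0]]]'
```

```text
clock: 28.57
position: [523.7, 187.9, 20.6]
ee_rot: [3.122, 0.346, -0.0]
wrist_force: [-1.6, 0.3, 1.0]
grip_width: 0.6
clock: 28.65
position: [523.8, 187.9, 20.6]
ee_rot: [3.122, 0.346, -0.001]
wrist_force: [-2.0, -0.2, 0.4]
grip_width: 0.3
clock: 28.82
position: [523.8, 187.9, 20.5]
ee_rot: [3.122, 0.346, -0.002]
wrist_force: [-3.3, -0.5, 2.2]
grip_width: 0.5
```

```bash
python3 -m inch '[[[0.49,0.11,0,0,0,0,0],[0,0,0,0,0,0,0]]]'
python3 -m inch '[[[0.49,0.11,0,0,0,0,0],[0,0,0,0,0,0,0]]]'
```

```text
clock: 28.98
position: [523.9, 187.9, 20.4]
ee_rot: [3.122, 0.346, -0.003]
wrist_force: [-6.7, -1.5, 5.9]
grip_width: 0.5
clock: 29.15
position: [523.9, 187.9, 20.3]
ee_rot: [3.122, 0.346, -0.005]
wrist_force: [-9.7, -1.6, 6.1]
grip_width: 0.6
```

```bash
python3 -m inch '[[[0.05,0.01,0,0,0,0,0],[0,0,0,0,0,0,0],[0,0,0,0,0,0,0],[0,0,0,0,0,0,0],[0,0,0,0,0,0,0],[0,0,0,0,0,0,0]]]'
python3 -m inch '[[[0,0,0,0,0,0,0],[0,0,0,0,0,0,0],[0,0,0,0,0,0,0],[0,0,0,0,0,0,0],[0,0,0,0,0,0,0],[0,0,0,0,0,0,0]]]'
python3 -m inch '[[[-0.5,-0.11,0,0,0,0,0],[-2,-0.43,0,0,0,0,0],[-6,-1.3,0,0,0,0,0],[-4,-0.86,0,0,0,0,0],[0,0,10,0,0,0,0],[0,0,25,0,0,0,0],[0,0,35,0,0,0,0],[0,0,35,0,0,0,0],[10,2,25,0,0,0,0],[30,6,5,0,0,0,0],[20,4,0,0,0,0,0],[0,0,0,0,0,0,0]]]'
python3 -m inch '[[[0,0,0,0,0,0,0],[0,0,0,0,0,0,0],[0,0,0,0,0,0,0],[0,0,0,0,0,0,0]]]'
python3 - <<'E'
from edge import *
o=r.get_obs();P=wristP(o);np.save('pics/w17P.npy',P)
im=r.capture('wrist')[:,:,::-1];cv2.imwrite('pics/w17.png',im)
E
```

```text
clock: 29.65
position: [523.9, 187.9, 20.3]
ee_rot: [3.122, 0.346, -0.005]
wrist_force: [-9.2, -0.9, 7.3]
grip_width: 0.5
clock: 30.15
position: [523.9, 187.9, 20.3]
ee_rot: [3.122, 0.346, -0.005]
wrist_force: [-9.8, -1.1, 7.5]
grip_width: 0.5
clock: 31.15
position: [576.7, 198.4, 158.1]
ee_rot: [-3.122, -0.346, -0.008]
wrist_force: [-1.0, -1.2, -0.1]
grip_width: 0.3
clock: 31.48
position: [572.1, 197.4, 155.5]
ee_rot: [3.122, 0.346, -0.001]
wrist_force: [0.4, 0.4, -0.5]
grip_width: 0.4
```

View pics/w17.png

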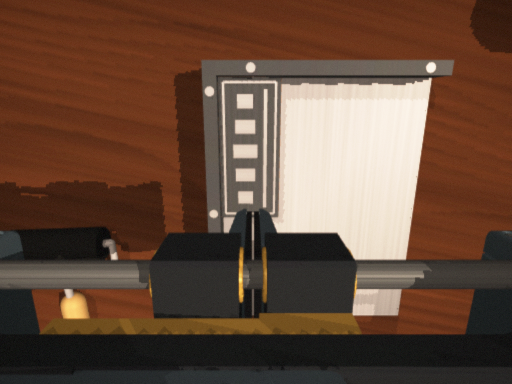

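```bash
python3 - <<'E'
from edge import *
t=np.array([.9767,.2147]);n=np.array([-.2147,.9767]);C=np.array([668.5,260.8])
im=cv2.imread('pics/w17.png');P=np.load('pics/w17P.npy')
cv2.imwrite('pics/w17c.png',cv2.resize(im[55:230,195:300],None,fx=7,fy=3.4,interpolation=cv2.INTER_CUBIC))
im=im.astype(float)
for nm,a in [('outer',(202,208,80,205,45,1)),('frameL',(222,225,86,205,39,1,3)),('frameR',(277,275,86,205,39,-1,3)),('bar',(263,263,92,200,39,1,3)),('plateR',(427,405,100,250,15,-1,6)),('faceR',(281,278,88,210,39,1,4))]:
    th,m,k,s,p=fit(im,P,*a);print(nm,'yaw %.2f y %.2f'%(th,(m-C)@n+105),k)
it=im.transpose(1,0,2);Q=P[[1,0,2]]
def onzT(*a): pass
for nm,(xa,ya,xb,yb,z,s) in [('outer',(210,62,445,60,45,1)),('frameTop',(230,82,270,82,39,1)),('frameBot',(226,216,240,216,39,-1))]:
    th,m,k,sd,p=fit(it,Q,ya,yb,xa,xb,z,s,3);print(nm,'yaw %.2f x %.2f'%((th-90)%180,(m-C)@t+135),k)
E
```

```text
outer yaw 12.60 y 106.63 116
frameL yaw 12.59 y 90.95 120
frameR yaw 12.63 y 42.07 120
bar yaw 12.62 y 54.07 109
plateR yaw 12.63 y -103.78 151
faceR yaw 12.64 y 38.84 123
outer yaw 12.63 x 138.13 178
frameTop yaw 12.51 x 122.24 41
frameBot yaw 11.29 x -0.85 11
```

View pics/w17c.png

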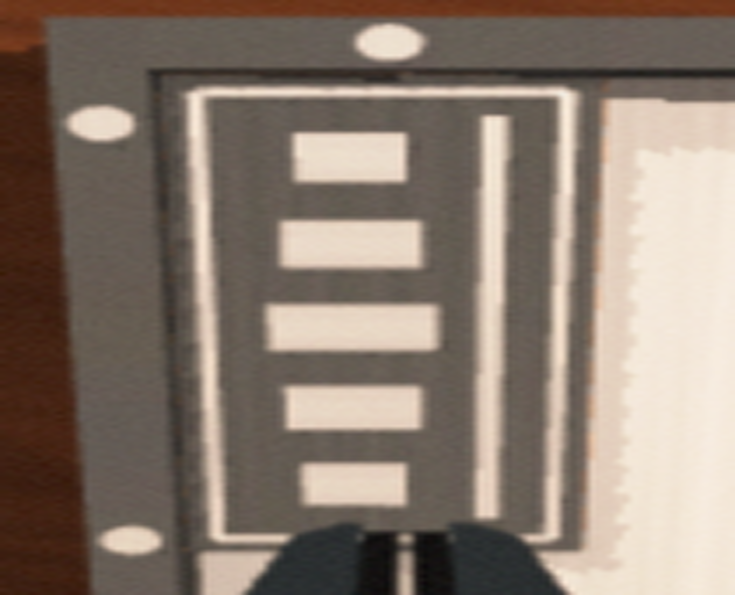

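Yaw now matches (block 12.62°, fences 12.6°), and the frame sits about 15.7 mm from the outer edge of both fences, so the block is flush. Last, I'll check the bystanders against the first pictures.

```bash
python3 - <<'E'
from h import *
s=r.capture('scene')[:,:,::-1]; a=cv2.imread('pics/scene0.png')
d=cv2.absdiff(s,a).max(2)
for n,(x0,y0,x1,y1) in {'square':(155,215,195,255),'tin':(288,228,326,270),'roller':(244,132,296,158)}.items():
    q=d[y0:y1,x0:x1];print(n,q.mean().round(1),q.max())
cv2.imwrite('pics/s17.png',cv2.resize(s[120:300,140:340],None,fx=3.3,fy=3.3,interpolation=cv2.INTER_CUBIC))
E
```

```text
square 7.2 123
tin 3.6 6
roller 19.4 142
```

View pics/s17.png

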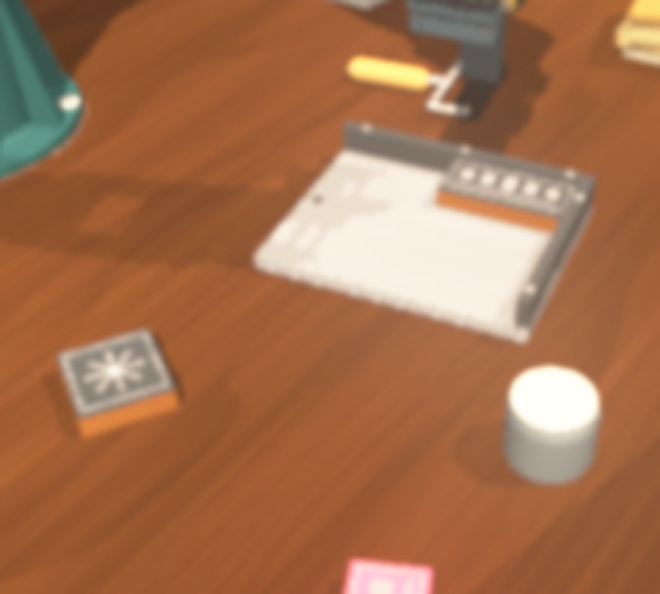

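The square block and tin have not moved; the differences there come from the long block having left that crop, and shadow. The roller's handle and frame are where they were, and the gripper hides its roller in this view. I'm handing the job in.

```bash
python3 -c "
from station import r
print(r.finish_job())"
```

```text
the job is handed in; nothing more can be done
None
```

I put the long block face up in the fence corner, flush with both fences to within about 0.2 mm, and handed the job in at about 31.5 s.

- **Presses:** I pressed it against the long fence for about 1.2 s at 11 N, with a 22 N peak. I then slid it along and pressed it against the short fence for about 1.2 s at 10 N.
- **Failed check, mended:** after that the block was 0.3° off square, because the tool's own angle had turned it during the end push. I turned the tool 0.35° and repeated both presses in order, about 1 s each at 9 to 10 N.
- **Last checks:** the block's long edges measured 12.59–12.64° against 12.60–12.63° for the bed. The raised frame on its face sat about 15.7 mm and 15.9 mm in from the outer edges of the long and short fences. The edge fit at the block's near end was half hidden by the fingers and read 11.3°, so I disregarded it.
- **Bystanders:** the tin is unchanged from the first picture and the square block sits where it was. The gripper partly hid the roller in the last view, but its handle and frame are where they started.

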